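# Crack the stuck cap of a honey jar in a jar holder

## Robot

A 6-joint arm with a two-finger parallel gripper is mounted at the origin on a cart in front of the work surface, level with it; the furniture and walls round the work are solid. World frame = base frame: x ahead of the robot, y to its left, z up, the work surface at z = 0. Lengths are in mm, angles in rad, forces in N, time in s.
With the tool pointing down it reaches from about 275 to 1000 mm from the base axis. Payload 8.4 kg.
Tool frame: the origin (TCP) lies on the centre line of the jaws, within the pads' length; the fingertips stand r.tip_reach ahead of it and the grasp point (between the pads) lies 11 mm behind it (r.tip_reach is the distance from the TCP to the fingertips, in mm); z points along the fingers, y is the line along which they close (so a half turn about z gives the same grasp; the last joint's range is limited). The gripper opens to 85 mm and grips with 20 to 120 N. Pads are 22 mm wide; open, the fingers measure 114 mm over their backs; the gripper's body (76 mm by 85 mm) begins 54 mm behind the grasp point. The pads swing forward as they close: fully open they stand 13 mm farther back than shut.
Start: joints at [1.309, 0.353, 1.633, -0, 1.155, -0.002], TCP at [160.553, 604.029, 239.281] pointing down, gripper open.
Joint ranges: [-2.63, 2.63], [-0.92, 2.1], [0.06, 2.66], [-1.3, 4.44], [0, 2.69], [-3.02, 3.02]. Speed limits (rad/s): [2.22, 2.22, 2.79, 3.14, 3.14, 3.14].

## Interface

Orientations are given as [roll, pitch, yaw] about the fixed x, y, z axes, in that order (R = Rz(yaw) Ry(pitch) Rx(roll)).
In Python, from rig import r gives the robot as it stands.
- The arm moves only by the tool carry_out, never from a script. Its argument "targets" is a list of rows, each an object with "dp": the shift along the tool's x, y, z in mm, a list of three; "yaw": the turn about the tool's z in degrees. A call has 1 to 12 rows; each row is the pose to reach, as a shift and turn from the pose commanded when the call began, along the tool's axes at that moment; what a row does not reach only later rows make up. A row lasts 1/8 s, in which the tool goes at most 62.5 mm and 10.7 degrees, less where a joint would pass 70% of its speed; a pose out of reach is approached as far as the arm can. A call with a gripper value outside its range is refused whole. "fingers" is the opening, from -1 (shut) to 1 (fully open), so that 0 is half open, set as the call begins (left out, the last holds). The fingers move at their own pace and stop on an object; "grip_force" is the grip in N (left out, the last holds). Time passes only in rows, so rows that repeat a pose let the fingers close. It gives the time, the measured TCP pose, the force, the opening and the grip force at its end, in the units of the state.
- r.sense(): the state, without advancing time (a new reading comes with each control period).
- r.grab_frame(name): name is "side" or "top"; returns the picture (384x512x3 uint8, red, green, blue); there is no depth.
- r.get_calibration(name): a dict with "fx", "fy", "cx", "cy" (pixels), "rvec" (rotation vector, rad) and "tvec" (3), from world to camera coordinates, as OpenCV has them. Camera axes: x right, y down, z forward; pixel columns grow to the right and rows downward; lengths in mm; the calibration is good to about 2 mm. A picture is of the moment at which its call begins. get_calibration takes no time and is no camera call.
- r.sign_off(): hands the job in; it is judged then, once.
The state is a dict: "clock": time; "qpos": joint angles; "qvel": joint speeds; "joint_efforts": joint torques, N m; "eef_pos": TCP position; "tcp_rot": TCP orientation; "contact_force": force on the tool from outside, world axes, zero at the start; "wrist_torque": the same for the moment, N m; "opening": opening from 0.0 (shut) to 1.0 (fully open); "grasp_force": force on a finger pad.
Only numpy, scipy, OpenCV 4.12 (cv2) and the standard library are available. Lean on these libraries where they do the work, as an engineer would, in place of code of your own. Each camera call takes 0.05 s, during which the arm holds its last target. There are 200 camera calls.

## Task

Open the honey jar: stand the six-sided amber jar in the wooden jar holder, standing flat and pushed fully home so that it cannot turn, then crack its stuck cap loose with a firm anticlockwise twist and turn it on until it comes free. Lift the cap off without lifting the jar by it, lay it gently in the saucer, right way up, and leave the jar home in the holder. The cap comes free just before it meets its stop; the jar is glass, so do not wrench it on against that stop or force the jar into the holder, and leave the other things where they stand.

Things in the scene. Friction and masses are not known exactly. Their poses are not given: they have to be found in the camera images.
- jar_middle (a point): Loose six-sided amber glass jar, 62 mm across flats, 72 mm across corners, straight sides 66 mm high, then a shoulder and a round neck 48 mm across, rim 99 mm above the underside; about 0.42 kg. The point is on its axis, 35 mm above its underside; z up; flats face +y and -y, corners point to +x and -x (shape repeats every 60 degrees). It can be lifted by the tight cap.
- cap_middle (a point): Brass-coloured knurled metal twist-off cap on the jar, 62 mm across, 22 mm high, 57 g. The point is its centre, half-way up: 97 mm above the jar's underside when shut. z up; its x lies along the jar's x (within 2 degrees) when shut. Three lugs inside its lower edge sit jammed under three thread beads on the neck; a springy sealing ring in the cap (30 N) keeps them jammed.
- cap: The same cap; origin at the centre of its lower edge. It breaks loose at 0.4 to 0.6 N m anticlockwise from above; 5 to 36 degrees on it goes slack and rises up to 3 mm. Its lugs then run under the beads to a hard stop, 70 to 99 degrees from shut; only in the last 5 degrees before it are they clear, so that it lifts off. Where that is differs from jar to jar and is hidden: before, they hook the jar.
- nest (a point): Centre of the jar's place in the wooden jar holder, on the top of its board, 8 mm above the worktop. x points to the closed back, -x out of the open mouth, z up. Half-hexagon nest: side walls at +y and -y, 64 mm apart, and two back walls that meet at 120 degrees, 32 mm from the centre. A jar with flats to the side walls fits with 1 mm to spare each way, its axis over this point.
- holder: The jar holder, screwed down: board 136 x 112 mm, rubber-lined walls 38 mm above the board, with flared lips on top that reach 51 mm above the worktop. Origin on the worktop under the nest's centre, axes as for the nest. The side walls end 24 mm before the centre and then flare out by 25 degrees. A jar can be lowered in from above or slid in through the mouth.
- saucer: White saucer, 149 mm across, 13 mm high, loose; origin at the centre of its underside. The cap laid in its middle has its lower edge about 10 mm above the worktop.
- jar: The same jar; origin at the centre of its underside, axes as for its middle point.
- candle: Candle in a glass, 76 mm across, 90 mm high, at the far left; a bystander.
- lemon: Lemon, 71 mm long, 51 mm high, at the back; a bystander.
Not all that is in view belongs to the job. There is more than one size of the cap; the job needs the largest.

How it is judged:
By the outcome, as a careful person would: the job done as asked, in the order asked, and still so for the second after the job is handed in, with the robot touching nothing.
It also fails if it takes over 72 s, if anything falls off the work surface, if the arm or the gripper's body presses on something with over 40 N, if the wrist force passes 120 N, or if a joint passes its speed limit or range.

## Working session

There is one attempt and no reset: what is moved stays moved. The work goes in short steps, Python scripts to look and compute and a tool call to move; the robot and the scene stay as the last step left them, time stands still between calls to the robot, and variables do not carry over. Pictures are saved under pics/ and viewed, at most 12 in all, crops included, and the job is handed in when it is done.

Besides the shell and the picture viewer there is one more tool, called after ">>>" as name([rows], argument=value, ...), one row to a line, values as JSON. carry_out: Moves the arm, as the interface text tells. Its arguments: {"type":"object","properties":{"targets":{"type":"array","items":{"type":"object","properties":{"dp":{"type":"array","items":{"type":"number"}},"yaw":{"type":"number"}}}},"fingers":{"type":"number"},"grip_force":{"type":"number"}},"required":["targets"]}

```bash
mkdir -p pics; ls; python3 - <<'E'
from rig import r
import cv2,json
for n in("side","top"):
    im=r.grab_frame(n); cv2.imwrite(f"pics/{n}0.png",cv2.cvtColor(im,cv2.COLOR_RGB2BGR))
    print(n,r.get_calibration(n))
print(r.sense(),r.tip_reach)
E
```

```text
pics
side {'fx': 374.16607585926795, 'fy': 374.16607585926795, 'cx': 257.9565393366949, 'cy': 194.0051804022353, 'rvec': array([ 2.13148496, -1.11863887,  0.48678636]), 'tvec': array([-288.02181271,  423.51814565,  708.60595639])}
top {'fx': 431.85398669852424, 'fy': 431.85398669852424, 'cx': 250.81638190420202, 'cy': 195.88158091184297, 'rvec': array([ 2.17838128, -2.16778212,  0.13694845]), 'tvec': array([  48.11270789,  579.77633933, 1508.99814885])}
{'clock': 0.1, 'qpos': array([ 1.30861171e+00,  3.53586255e-01,  1.63403525e+00, -2.73245106e-05,
        1.15520015e+00, -2.42352471e-03]), 'qvel': array([-0.0001913 , -0.00144297, -0.00314855,  0.00121745, -0.001977  ,
        0.00103898]), 'joint_efforts': array([-6.70713616e-04, -6.06353474e+01, -3.42815495e+01, -2.90629362e-05,
        3.86525746e-03, -1.95616212e-05]), 'eef_pos': array([160.44874493, 603.63643747, 238.64263815]), 'tcp_rot': array([-3.14036360e+00,  2.20063875e-05,  2.88184262e+00]), 'contact_force': array([ 0.09912932, -0.5344802 , -0.09255346]), 'wrist_torque': array([-0.02191363, -0.01415504, -0.02174815]), 'grasp_force': 0.0, 'opening': 1.000955943497919} 8.0
```

View pics/top0.png

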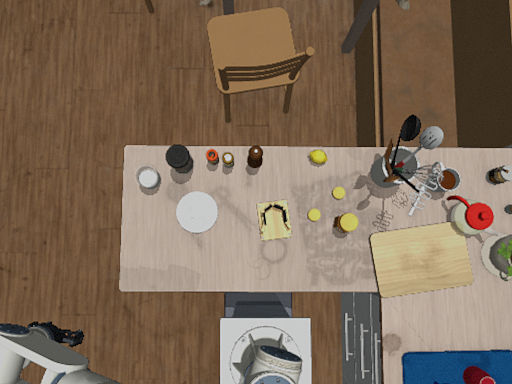

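View pics/side0.png

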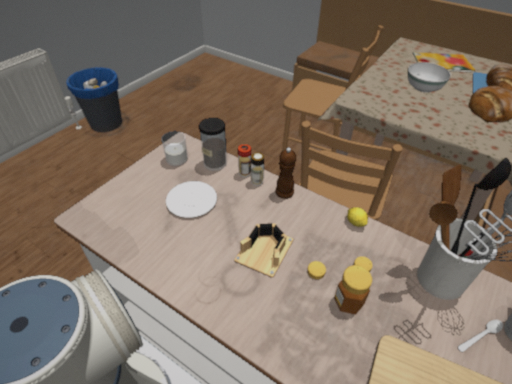

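The top view shows the jar at (347,222), the holder at (274,220) with its mouth towards the robot, the saucer at (197,212) and small spare caps at (314,215) and (339,193). The side view shows the jar at (353,288). Next I'll enlarge both for corner picking.

```bash
cat > h.py <<'E'
import numpy as np,cv2
from rig import r
def cam(n):
    c=r.get_calibration(n);K=np.array([[c['fx'],0,c['cx']],[0,c['fy'],c['cy']],[0,0,1]])
    return K,cv2.Rodrigues(c['rvec'])[0],np.array(c['tvec']).reshape(3)
def w(n,u,v,z):
    K,R,t=cam(n);d=R.T@np.linalg.inv(K)@[u,v,1];o=-R.T@t
    return (o+d*(z-o[2])/d[2])
def px(n,p):
    K,R,t=cam(n);q=K@(R@np.asarray(p,float)+t);return q[:2]/q[2]
def grab(n): return cv2.cvtColor(r.grab_frame(n),cv2.COLOR_RGB2BGR)
E
python3 - <<'E'
from h import *
for n,p,z in[("top",(347,222),108),("top",(274,220),8),("top",(197,212),10),("side",(357,277),108),("top",(314,215),10),("top",(339,193),10),("side",(191,199),10)]: print(n,p,w(n,*p,z).round())
t=cv2.imread("pics/top0.png");s=cv2.imread("pics/side0.png")
f=lambda i,x,y,ww,hh,k:cv2.resize(i[y:y+hh,x:x+ww],None,fx=k,fy=k,interpolation=cv2.INTER_CUBIC)
a=f(t,250,190,50,60,6);b=f(t,320,195,50,60,6)
c=f(s,230,215,75,60,5);d=f(s,325,255,60,60,5)
im=np.zeros((600,800,3),np.uint8)
im[:300,:250]=f(t,250,192,50,60,5);im[:300,260:510]=f(t,322,192,50,60,5)
im[300:,:375]=c;im[300:,380:680]=d
im[:300,520:800]=f(s,230,215,75,60,5)[:, :280]*0
cv2.imwrite("pics/c1.png",im)
E
```

```text
top (347, 222) [ 484. -273.  108.]
top (274, 220) [495. -33.   8.]
top (197, 212) [522. 244.  10.]
side (357, 277) [ 485. -277.  108.]
top (314, 215) [ 514. -178.   10.]
top (339, 193) [ 594. -270.   10.]
side (191, 199) [523. 247.  10.]
```

View pics/c1.png

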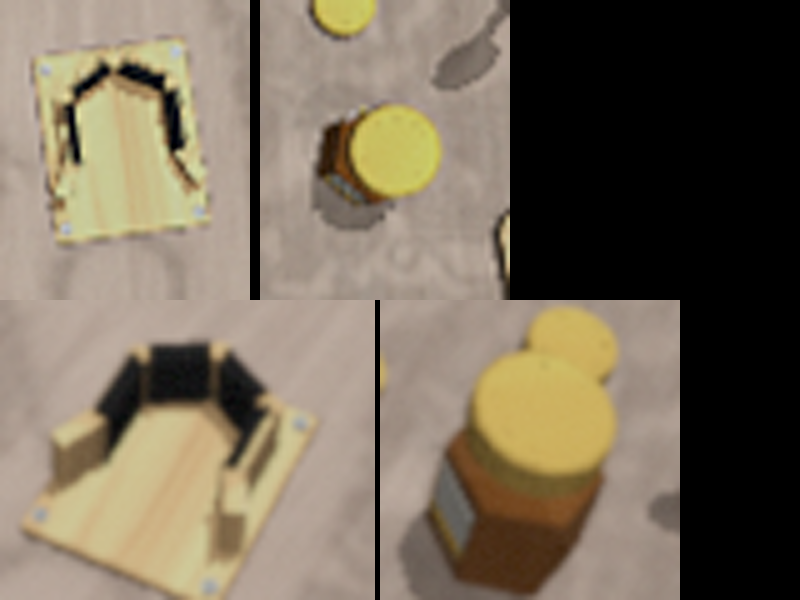

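```bash
cat > fit.py <<'E'
from h import *
from scipy.optimize import differential_evolution
# holder
C=np.array([w("top",250+a/5,192+b/5,8)[:2] for a,b in[(34,58),(183,38),(210,222),(60,242)]])
ex=(C[0]+C[1]-C[2]-C[3])/2;ey=(C[0]+C[3]-C[1]-C[2])/2
print("board c",C.mean(0),"len",np.hypot(*ex),np.hypot(*ey),"yaw",np.degrees(np.arctan2(ex[1],ex[0])),np.degrees(np.arctan2(-ey[0],ey[1])))
for n,a in(("L",(145,403)),("apex",(208,403)),("R",(240,440)),("backR",(318,418)),("frontL",(22,528))):
    print(n,w("side",230+a[0]/5,215+(a[1]-300)/5,8)[:2].round(1))
for n,a in(("apex",(112,75)),):print("top",n,w("top",250+a[0]/5,192+a[1]/5,8)[:2],w("top",250+a[0]/5,192+a[1]/5,46)[:2])
print("cams",[(-cam(n)[1].T@cam(n)[2]).round() for n in("side","top")])
E
python3 fit.py; python3 - <<'E'
from h import *
from scipy.optimize import differential_evolution
s=cv2.imread("pics/side0.png");t=cv2.imread("pics/top0.png")
M={}
for n,i,(x,y,ww,hh),c in(("side",s,(325,262,60,60),(353,288)),("top",t,(328,205,40,40),(347,222))):
    hsv=cv2.cvtColor(i,cv2.COLOR_BGR2HSV)
    m=((hsv[...,1]>125)).astype(np.uint8)
    k=np.zeros_like(m);k[y:y+hh,x:x+ww]=m[y:y+hh,x:x+ww]
    _,lab=cv2.connectedComponents(k);k=(lab==lab[c[1],c[0]]).astype(np.uint8)
    cs,_=cv2.findContours(k,0,2);k=cv2.drawContours(k*0,[cv2.convexHull(np.vstack(cs))],-1,1,-1)
    print(n,k.sum());M[n]=k
def model(n,x,y,a):
    P=[]
    for z in(0,66):P+=[(x+36*np.cos(a+np.pi/3*k),y+36*np.sin(a+np.pi/3*k),z) for k in range(6)]
    for z in(86,108):P+=[(x+31*np.cos(b),y+31*np.sin(b),z) for b in np.arange(0,6.28,.2)]
    q=np.array([px(n,p) for p in P]);h=cv2.convexHull((q).astype(np.float32))
    k=np.zeros((384*4,512*4),np.uint8);cv2.fillPoly(k,[np.round(h*4+1.5).astype(np.int32)],1)
    return k
B={n:cv2.resize(M[n],None,fx=4,fy=4,interpolation=0) for n in M}
def cost(p,ns=("side",)):
    return sum((model(n,p[0]+(p[3] if n=='top' else 0),p[1]+(p[4] if n=='top' else 0),np.radians(p[2]))^B[n]).sum()/16 for n in ns)
b=[]
for a in range(-30,30,4):
    from scipy.optimize import minimize
    o=minimize(lambda q:cost([q[0],q[1],a,0,0]),[485,-276],method="Nelder-Mead",options=dict(maxfev=40,initial_simplex=[[485,-276],[488,-276],[485,-273]]))
    print(a,o.x.round(1),round(o.fun,1))
v=s.copy();v[M["side"]>0]=v[M["side"]>0]//2+(0,0,127)
cv2.imwrite("pics/m.png",cv2.resize(v[255:330,320:395],None,fx=6,fy=6))
E
```

```text
board c [495.49010295 -34.58772149] len 133.7869857181388 108.87502935434951 yaw 8.098522162658897 7.882745258569496
L [525.4   5.6]
apex [545.  -22.4]
R [533.6 -50.1]
backR [570.4 -76.8]
frontL [421.6  11.4]
top apex [542.11964133 -27.61097229] [538.92995053 -25.07101521]
cams [array([ -15., -342.,  804.]), array([ 412.,   76., 1562.])]
side 1397
top 367Traceback (most recent call last):
  File "<stdin>", line 25, in <module>
    res = _minimize_neldermead(fun, x0, args, callback, bounds=bounds,
                               **options)
    fxcc = func(xcc)
    fx = function(np.copy(x), *(wrapper_args + args))
  File "<stdin>", line 25, in <lambda>
  File "<stdin>", line 21, in cost
  File "<stdin>", line 21, in <genexpr>
  File "<stdin>", line 16, in model
  File "h.py", line 10, in px
    K,R,t=cam(n);q=K@(R@np.asarray(p,float)+t);return q[:2]/q[2]
          ~~~^^^
  File "h.py", line 4, in cam
    c=r.get_calibration(n);K=np.array([[c['fx'],0,c['cx']],[0,c['fy'],c['cy']],[0,0,1]])
ValueError: time passes only in moves, steps and waits
```

```bash
sed -i 's/^def cam(n):/import functools\n@functools.lru_cache\ndef cam(n):/' h.py
cat > jf.py <<'E'
from h import *
from scipy.optimize import minimize
def model(n,x,y,a):
    P=[]
    for z in(0,66):P+=[(x+36*np.cos(a+np.pi/3*k),y+36*np.sin(a+np.pi/3*k),z) for k in range(6)]
    for z in(86,108):P+=[(x+31*np.cos(b),y+31*np.sin(b),z) for b in np.arange(0,6.28,.2)]
    q=np.array([px(n,p) for p in P]);h=cv2.convexHull((q).astype(np.float32))
    k=np.zeros((384*4,512*4),np.uint8);cv2.fillPoly(k,[np.round(h*4+1.5).astype(np.int32)],1)
    return k
E
python3 - <<'E'
from jf import *
s=cv2.imread("pics/side0.png");t=cv2.imread("pics/top0.png")
hsv=cv2.cvtColor(s,cv2.COLOR_BGR2HSV)
m=np.full(s.shape[:2],2,np.uint8);m[255:325,325:385]=cv2.GC_PR_BGD
k=model("side",484,-276,0.0);k=cv2.resize(k,(512,384),interpolation=cv2.INTER_AREA)
k=(cv2.resize(model("side",484,-276,0.)*255,(512,384),interpolation=cv2.INTER_AREA)>127).astype(np.uint8)
m=np.where(cv2.dilate(k,np.ones((9,9)))>0,2,0).astype(np.uint8);m[k>0]=3;m[cv2.erode(k,np.ones((7,7)))>0]=1
cv2.grabCut(s,m,None,np.zeros((1,65)),np.zeros((1,65)),8,cv2.GC_INIT_WITH_MASK)
M=((m==1)|(m==3)).astype(np.uint8);print(M.sum(),k.sum())
B=cv2.resize(M,None,fx=4,fy=4,interpolation=0);W=np.ones_like(B)
W[:int(276*4),int(365*4):]=0   # spare cap behind
best=[]
for a in range(-30,30,5):
    o=minimize(lambda q:(((model("side",q[0],q[1],np.radians(a))^B)*W).sum()/16),[485,-276],method="Nelder-Mead",options=dict(maxfev=35,initial_simplex=[[485,-276],[488,-276],[485,-273]]))
    best.append((o.fun,a,*o.x.round(1)))
for b in sorted(best)[:6]:print(b)
_,a,x,y=min(best)
def poly(im,n,P,c,k,o,cl=True):
    q=np.array([(px(n,p)-o+.5)*k for p in P]);cv2.polylines(im,[np.round(q).astype(np.int32)],cl,c,1)
f=lambda i,x,y,ww,hh,k:cv2.resize(i[y:y+hh,x:x+ww],None,fx=k,fy=k,interpolation=cv2.INTER_CUBIC)
im=np.zeros((600,800,3),np.uint8)
N=np.array([507,-32.5]);th=np.radians(8);R=np.array([[np.cos(th),-np.sin(th)],[np.sin(th),np.cos(th)]])
def hold(im,n,k,o):
    for z,P,c in((8,[(-80,-56),(56,-56),(56,56),(-80,56)],(0,0,255)),(8,[(-24,32),(18.5,32),(36.95,0),(18.5,-32),(-24,-32)],(0,255,0)),(46,[(-24,32),(18.5,32),(36.95,0),(18.5,-32),(-24,-32)],(255,255,0))):
        poly(im,n,[(*(N+R@np.array(p)),z) for p in P],c,k,o)
A=f(t,250,192,55,60,5);hold(A,"top",5,np.array([250,192]));im[:300,:275]=A
A=f(s,230,215,75,70,5)
hold(A,"side",5,np.array([230,215]));im[:350,280:655]=A
D=f(s,325,255,60,60,4.8333)[:290]
D=f(s,325,265,60,50,5);o=np.array([325,265])
E2=D.copy()
for z in(0,66):poly(D,"side",[(x+36*np.cos(np.radians(a)+np.pi/3*k),y+36*np.sin(np.radians(a)+np.pi/3*k),z) for k in range(6)],(0,255,0),5,o)
poly(D,"side",[(x+31*np.cos(b),y+31*np.sin(b),108) for b in np.arange(0,6.28,.2)],(0,0,255),5,o)
im[350:,:300]=D;im[350:,310:610]=E2
cs,_=cv2.findContours(cv2.resize(M[265:315,325:385],None,fx=5,fy=5,interpolation=0),0,2);cv2.drawContours(im[350:,310:610],cs,-1,(255,0,0),1)
cv2.imwrite("pics/c2.png",im)
E
```

```text
1402 1380
(np.float64(94.0625), -5, np.float64(490.0), np.float64(-276.7))
(np.float64(98.75), -10, np.float64(489.4), np.float64(-275.9))
(np.float64(104.125), 0, np.float64(490.1), np.float64(-276.4))
(np.float64(112.0625), -15, np.float64(489.3), np.float64(-276.3))
(np.float64(119.8125), 5, np.float64(489.1), np.float64(-276.9))
(np.float64(124.625), -20, np.float64(490.2), np.float64(-275.8))
```

View pics/c2.png

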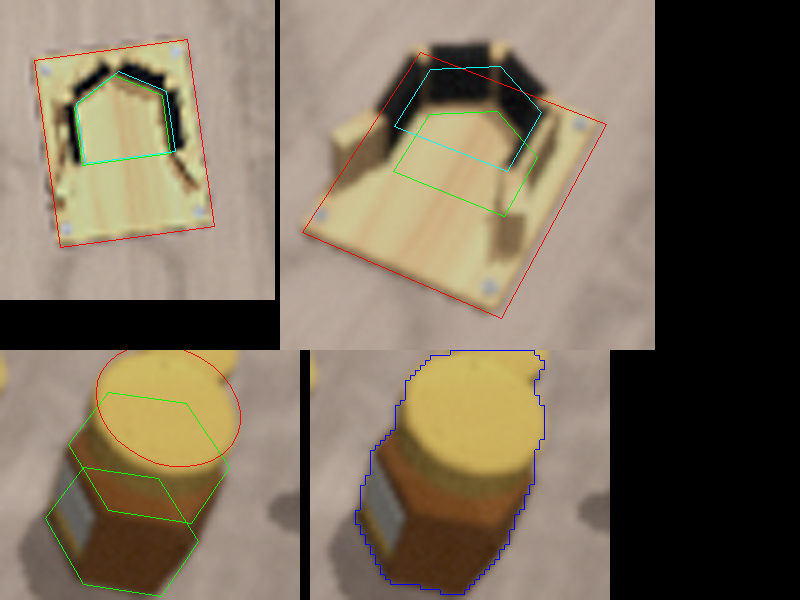

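The overlay puts the nest near (507,-32), yaw 8°. The jar is near (486,-276), yaw about -6°, with its cap at (357,277) in the side view. The side view agrees to about 2 mm. I'm setting out towards the jar.

```bash
cat > go.py <<'E'
from h import *
from scipy.spatial.transform import Rotation as Ro
def to(x,y,z,yaw_world_y=None,sh=True):
    s=r.sense();R=Ro.from_euler('xyz',s['tcp_rot']).as_matrix()
    dp=R.T@(np.array([x,y,z])-s['eef_pos'])
    cy=np.degrees(np.arctan2(R[1,1],R[0,1]))
    out=[dp.round(1).tolist()]
    if yaw_world_y is not None: out.append(round(-((yaw_world_y-cy+90)%180-90),1))
    print("dp",out,"y-axis",cy.round(2),"clk",round(s['clock'],2))
E
python3 -c "
from go import *
to(486,-276,180,-30)"
```

```text
dp [[-540.6, -766.4, 59.6], np.float64(-74.9)] y-axis 75.12 clk 0.1
```

>>> carry_out([
  {"dp": [-45, -64, 5], "yaw": 9},
  {"dp": [-90, -128, 10], "yaw": 18},
  {"dp": [-135, -192, 15], "yaw": 26},
  {"dp": [-180, -256, 20], "yaw": 35},
  {"dp": [-225, -319, 25], "yaw": 44},
  {"dp": [-270, -383, 30], "yaw": 52},
  {"dp": [-315, -447, 35], "yaw": 61},
  {"dp": [-360, -511, 40], "yaw": 70},
  {"dp": [-405, -575, 45], "yaw": 79},
  {"dp": [-450, -639, 50], "yaw": 88},
  {"dp": [-495, -702, 55], "yaw": 96},
  {"dp": [-541, -766, 60], "yaw": 105},
], fingers=1, grip_force=60)

```text
clock: 1.6
eef_pos: [420.6, -100.1, 191.3]
tcp_rot: [3.141, -0.0, 1.044]
contact_force: [1.3, 0.9, 0.4]
opening: 0.999
grasp_force: 0.0
```

```bash
python3 -c "
from go import *
s=r.sense();print(s['eef_pos'],s['qpos'].round(2))
to(486,-276,180,-30)"
```

```text
[ 420.56828378 -100.13635832  191.33040918] [-0.24  0.11  2.08  0.    0.96  0.29]
dp [[-119.1, 145.0, 11.3], np.float64(-0.2)] y-axis -30.2 clk 1.6
```

>>> carry_out([
  {"dp": [-40, 48, 4]},
  {"dp": [-80, 97, 8]},
  {"dp": [-119, 145, 11]},
  {"dp": [-119, 145, 11]},
  {"dp": [-119, 145, 11]},
])

```text
schema error: expected keys dp, yaw
```

```bash
python3 - <<'E'
from go import *
to(486,-276,180,-30);s=r.sense();e=s['eef_pos'];print(e)
R=Ro.from_euler('xyz',s['tcp_rot']).as_matrix()
a=grab("side");b=grab("top")
f=lambda i,x,y,ww,hh,k:cv2.resize(i[y:y+hh,x:x+ww],None,fx=k,fy=k,interpolation=cv2.INTER_CUBIC)
im=np.zeros((400,800,3),np.uint8)
A=f(a,300,190,80,80,5) if 0 else f(a,310,215,80,80,5);B=f(b,315,180,80,80,5)
for I,n,o in((A,"side",(310,215)),(B,"top",(315,180))):
    for p,c in((e,(0,0,255)),(e+R@[0,0,8],(255,0,0)),((486,-276,108),(0,255,0))):
        cv2.circle(I,tuple(np.round((px(n,p)-o+.5)*5).astype(int).tolist()),4,c,1)
im[:,:400]=A;im[:,400:]=B;cv2.imwrite("pics/c3.png",im)
E
```

```text
dp [[-119.1, 145.0, 11.3], np.float64(-0.2)] y-axis -30.2 clk 1.6
[ 420.56828378 -100.13635832  191.33040918]
```

View pics/c3.png

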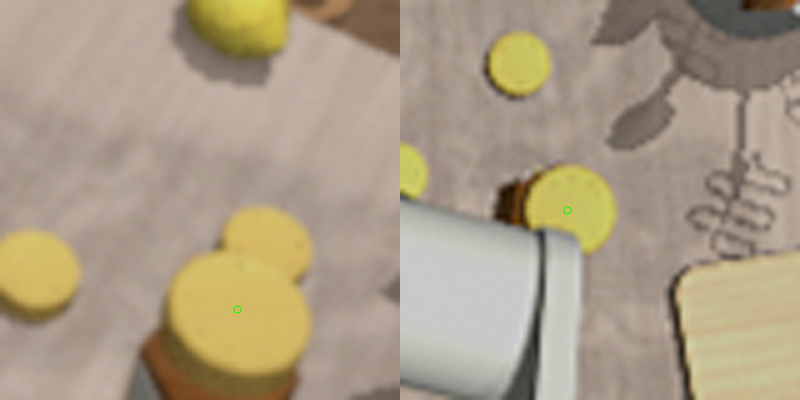

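The cap centre sits on the projected guess (238,312 in the side crop, 571,208 in the top crop), so (486,-277) is good.

>>> carry_out([
  {"dp": [-40, 48, 4], "yaw": 0},
  {"dp": [-80, 97, 8], "yaw": 0},
  {"dp": [-120, 146, 20], "yaw": 0},
  {"dp": [-120, 146, 35], "yaw": 0},
  {"dp": [-120, 146, 35], "yaw": 0},
  {"dp": [-120, 146, 35], "yaw": 0},
])

```text
clock: 2.45
eef_pos: [486.6, -273.4, 156.5]
tcp_rot: [-3.141, -0.0, 1.05]
contact_force: [-0.2, 0.4, -0.7]
opening: 0.999
grasp_force: 0.0
```

```bash
python3 - <<'E'
from go import *
to(486,-277,88,-30);s=r.sense();e=s['eef_pos'];print(e)
R=Ro.from_euler('xyz',s['tcp_rot']).as_matrix()
a=grab("side")
f=lambda i,x,y,ww,hh,k:cv2.resize(i[y:y+hh,x:x+ww],None,fx=k,fy=k,interpolation=cv2.INTER_CUBIC)
A=f(a,300,190,110,120,5)
for p,c in((e,(0,0,255)),(e+R@[0,38,-2],(255,0,0)),(e+R@[0,-38,-2],(255,0,0)),(e+R@[0,0,8],(255,0,0)),((486,-277,108),(0,255,0))):
        cv2.circle(A,tuple(np.round((px("side",p)-(300,190)+.5)*5).astype(int).tolist()),4,c,1)
cv2.imwrite("pics/c4.png",A)
E
```

```text
dp [[-3.5, 1.3, 68.5], np.float64(0.2)] y-axis -29.82 clk 2.45
[ 486.61862609 -273.37830223  156.52413797]
```

View pics/c4.png

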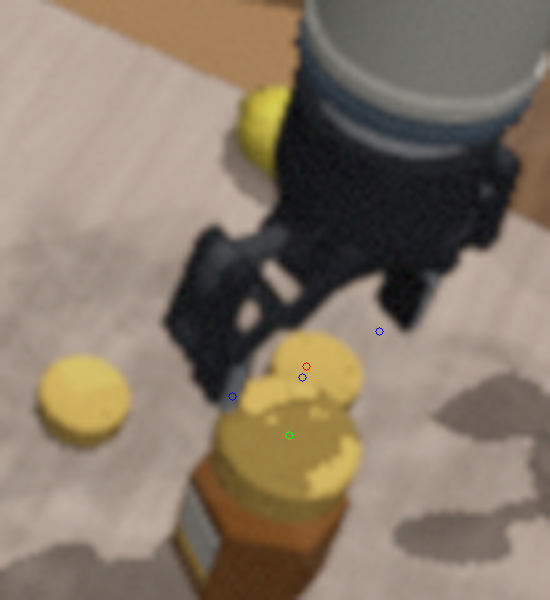

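The open fingers (tips at 225,400 and 405,325) straddle the cap centre (288,435) symmetrically. I'm descending 71 mm to grip.

>>> carry_out([
  {"dp": [-2, 1, 20], "yaw": 0},
  {"dp": [-3.5, 1.3, 45], "yaw": 0},
  {"dp": [-3.5, 1.3, 65], "yaw": 0},
  {"dp": [-3.5, 1.3, 71], "yaw": 0},
  {"dp": [-3.5, 1.3, 71], "yaw": 0},
  {"dp": [-3.5, 1.3, 71], "yaw": 0},
])

```text
clock: 3.25
eef_pos: [487.1, -278.5, 86.4]
tcp_rot: [3.14, -0.0, 1.05]
contact_force: [0.1, -1.2, -0.2]
opening: 1.0
grasp_force: 0.0
```

>>> carry_out([
  {"dp": [0, 0, 0], "yaw": 0},
  {"dp": [0, 0, 0], "yaw": 0},
  {"dp": [0, 0, 0], "yaw": 0},
  {"dp": [0, 0, 0], "yaw": 0},
  {"dp": [0, 0, 0], "yaw": 0},
  {"dp": [0, 0, 0], "yaw": 0},
  {"dp": [0, 0, 0], "yaw": 0},
  {"dp": [0, 0, 0], "yaw": 0},
], fingers=-1, grip_force=50)

```text
clock: 4.25
eef_pos: [486.6, -278.5, 86.3]
tcp_rot: [3.141, -0.0, 1.049]
contact_force: [-2.0, 1.1, 7.6]
opening: 0.716
grasp_force: 52.3
```

>>> carry_out([
  {"dp": [0, 0, -3], "yaw": 0},
  {"dp": [0, 0, -10], "yaw": 0},
  {"dp": [0, 0, -25], "yaw": 0},
  {"dp": [0, 0, -40], "yaw": 0},
  {"dp": [0, 0, -55], "yaw": 0},
  {"dp": [0, 0, -65], "yaw": 0},
  {"dp": [0, 0, -70], "yaw": 0},
  {"dp": [0, 0, -70], "yaw": 0},
])

```text
clock: 5.25
eef_pos: [486.5, -278.4, 155.6]
tcp_rot: [3.141, -0.0, 1.049]
contact_force: [0.4, 0.9, -5.0]
opening: 0.711
grasp_force: 55.7
```

```bash
python3 -c "
from go import *
s=r.sense();print(s['eef_pos'],s['contact_force'],s['wrist_torque'],s['qpos'])
to(438,-42,156,-16)"
```

```text
[ 486.5049459  -278.42743764  155.60542271] [ 0.4449698   0.9391407  -5.00760308] [ 0.00591623 -0.02168756  0.03170695] [-5.22485145e-01  3.49476536e-01  1.84850186e+00  1.10864735e-05
  9.43240451e-01 -8.87415636e-04]
dp [[180.8, -159.9, -0.5], np.float64(-13.9)] y-axis -29.89 clk 5.25
```

>>> carry_out([
  {"dp": [15, -13, 0], "yaw": -1},
  {"dp": [40, -36, 0], "yaw": -3},
  {"dp": [70, -62, 0], "yaw": -5},
  {"dp": [100, -88, 0], "yaw": -8},
  {"dp": [130, -115, 0], "yaw": -10},
  {"dp": [155, -137, 0], "yaw": -12},
  {"dp": [172, -152, 0], "yaw": -13},
  {"dp": [181, -160, 0], "yaw": -14},
  {"dp": [181, -160, 0], "yaw": -14},
  {"dp": [181, -160, 0], "yaw": -14},
])

```text
clock: 6.5
eef_pos: [438.1, -42.2, 155.4]
tcp_rot: [3.141, 0.0, 1.293]
contact_force: [0.6, -0.3, -5.4]
opening: 0.715
grasp_force: 55.8
```

```bash
python3 - <<'E'
from jf import *
from go import *
s=r.sense();e=s['eef_pos'];print(e,s['contact_force']);to(438,-42,156,-16)
a=grab("side");cv2.imwrite("pics/carry_side.png",a);b=grab("top");cv2.imwrite("pics/carry_top.png",b)
f=lambda i,x,y,ww,hh,k:cv2.resize(i[y:y+hh,x:x+ww],None,fx=k,fy=k,interpolation=cv2.INTER_CUBIC)
o=np.array([200,160]);A=f(a,*o,110,120,5)
z0=e[2]-86.3
def poly(P,c):cv2.polylines(A,[np.round([(px("side",p)-o+.5)*5 for p in P]).astype(np.int32)],True,c,1)
for z in(z0,z0+66):poly([(e[0]+36*np.cos(np.radians(8)+np.pi/3*k),e[1]+36*np.sin(np.radians(8)+np.pi/3*k),z) for k in range(6)],(0,255,0))
cv2.imwrite("pics/c5.png",A)
E
```

```text
[438.121758   -42.18072328 155.3621883 ] [ 0.57780679 -0.33793475 -5.39604455]
dp [[0.1, -0.2, -0.6], np.float64(0.1)] y-axis -15.9 clk 6.5
```

View pics/c5.png

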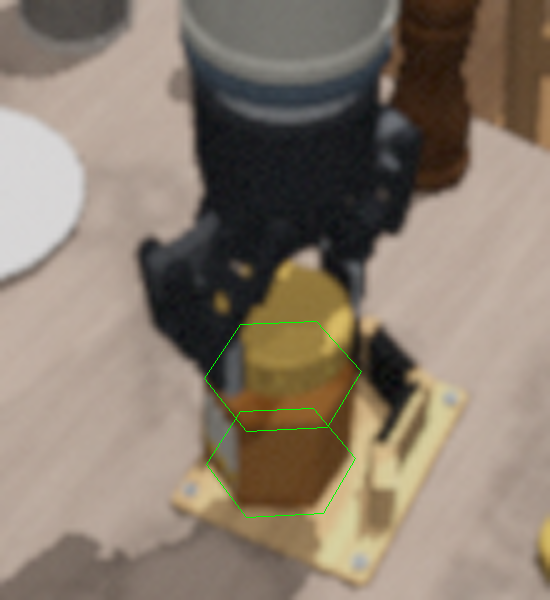

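The side view shows the jar hanging in front of the nest, its bottom front edge at about (238..322,500) in the crop and the mouth beyond it. I'll refine the yaw and offset with an edge fit, for the jar and the holder.

```bash
cat > ef.py <<'E'
from h import *
from scipy.optimize import differential_evolution
from scipy.ndimage import map_coordinates
def proj(n,P):
    K,R,t=cam(n);q=(K@(R@np.asarray(P).T+t[:,None]));return (q[:2]/q[2])
def gx(im):
    g=cv2.GaussianBlur(im.astype(np.float32),(0,0),0.8)
    return [cv2.Sobel(g,cv2.CV_32F,1,0),cv2.Sobel(g,cv2.CV_32F,0,1)]
def score(G,n,segs):
    tot=0
    for p,q in segs:
        m=np.linspace(0.06,.94,25)[:,None];u=proj(n,p+(q-p)*m)
        d=u[:,-1]-u[:,0];N=np.array([-d[1],d[0]]);N/=np.hypot(*N)+1e-9
        v=[np.abs(sum(map_coordinates(G[k][...,c],[u[1],u[0]],order=1)*N[k] for k in(0,1))) for c in range(3)]
        tot+=np.clip(np.max(v,0),0,150).mean()
    return tot/len(segs)
def jarsegs(x,y,z0,a,cp):
    V=lambda k,z:np.array([x+36*np.cos(a+np.pi/3*k),y+36*np.sin(a+np.pi/3*k),z])
    S=[];vis=[]
    for k in range(6):
        m=a+np.pi/3*(k+.5);vis.append(np.dot([np.cos(m),np.sin(m)],cp[:2]-np.array([x,y]))>31)
    for k in range(6):
        if vis[k]:S+=[(V(k,z0),V(k+1,z0)),(V(k,z0+66),V(k+1,z0+66))]
        if vis[k] or vis[k-1]:S+=[(V(k,z0),V(k,z0+66))]*1
    return S
def campos(n):K,R,t=cam(n);return -R.T@t
def holdsegs(x,y,a,board=(-68.,68.)):
    c,s=np.cos(a),np.sin(a);T=lambda p,q,z:np.array([x+c*p-s*q,y+s*p+c*q,z])
    B=[T(-68,-56,8),T(68,-56,8),T(68,56,8),T(-68,56,8)]
    return [(B[i],B[(i+1)%4]) for i in range(4)]
E
python3 - <<'E'
from ef import *
cp=campos("side")
def run(f,bd):
    o=differential_evolution(f,bd,seed=1,maxiter=60,popsize=12,tol=1e-4);return o.x,o.fun
for name,z0 in(("side0",0),("carry_side",155.4-86.3)):
    G=gx(cv2.imread(f"pics/{name}.png"))
    c=(486,-277) if z0==0 else (438,-42);y0=-6 if z0==0 else 8
    x,f=run(lambda p:-score(G,"side",jarsegs(p[0],p[1],z0,np.radians(p[2]),cp)),[(c[0]-9,c[0]+9),(c[1]-9,c[1]+9),(y0-20,y0+20)])
    print(name,x.round(2),f)
    print([(a,round(max(score(G,"side",jarsegs(x[0]+i,x[1]+j,z0,np.radians(a),cp)) for i in(-2,-1,0,1,2) for j in(-2,-1,0,1,2)),1)) for a in range(y0-15,y0+16,5)])
for n,name in(("side","side0"),("top","top0"),("top","carry_top")):
    if name=="carry_top":continue
    G=gx(cv2.imread(f"pics/{name}.png"))
    x,f=run(lambda p:-score(G,n,holdsegs(p[0],p[1],np.radians(p[2]))),[(485,507),(-45,-22),(0,16)])
    print("board",n,x.round(2),f)
E
```

```text
side0 [ 488.18 -277.87  -12.13] -120.81759023335633
[(-21, np.float64(106.1)), (-16, np.float64(117.4)), (-11, np.float64(120.7)), (-6, np.float64(118.0)), (-1, np.float64(117.1)), (4, np.float64(108.7)), (9, np.float64(99.1))]
carry_side [438.6  -39.7    3.34] -119.38802502662324
[(-7, np.float64(111.3)), (-2, np.float64(115.8)), (3, np.float64(119.3)), (8, np.float64(116.1)), (13, np.float64(107.6)), (18, np.float64(103.3)), (23, np.float64(101.6))]
board side [499.57 -27.91   8.09] -103.89036450478707
board top [497.34 -30.89   7.9 ] -94.05274316652228
```

```bash
python3 -c "
from go import *
to(437.7,-39.4,155.4-58,-15.9+5.4)"
```

```text
dp [[2.8, -1.2, 58.0], np.float64(-5.4)] y-axis -15.94 clk 6.6
```

>>> carry_out([
  {"dp": [1, 0, 6], "yaw": -2},
  {"dp": [2.8, -1.2, 18], "yaw": -5.4},
  {"dp": [2.8, -1.2, 32], "yaw": -5.4},
  {"dp": [2.8, -1.2, 45], "yaw": -5.4},
  {"dp": [2.8, -1.2, 54], "yaw": -5.4},
  {"dp": [2.8, -1.2, 58], "yaw": -5.4},
  {"dp": [2.8, -1.2, 58], "yaw": -5.4},
  {"dp": [2.8, -1.2, 58], "yaw": -5.4},
])

```text
clock: 7.6
eef_pos: [437.8, -38.7, 97.7]
tcp_rot: [3.141, -0.0, 1.388]
contact_force: [-0.3, 0.4, -5.7]
opening: 0.711
grasp_force: 55.8
```

```bash
python3 - <<'E'
from ef import *
from go import to
cp=campos("side");s=r.sense();e=s['eef_pos'];print(e,s['contact_force'],s['wrist_torque'])
a=grab("side");cv2.imwrite("pics/low_side.png",a);G=gx(a);z0=e[2]-86.3
o=differential_evolution(lambda p:-score(G,"side",jarsegs(p[0],p[1],z0,np.radians(p[2]),cp)),[(430,446),(-48,-30),(-10,25)],seed=1,maxiter=60,popsize=12,tol=1e-4)
x=o.x;print(x.round(2),o.fun)
print([(b,round(max(score(G,"side",jarsegs(x[0]+i,x[1]+j,z0,np.radians(b),cp)) for i in(-2,-1,0,1,2) for j in(-2,-1,0,1,2)),1)) for b in range(-2,19,2)])
A=cv2.resize(a[180:290,190:310],None,fx=5,fy=5,interpolation=cv2.INTER_CUBIC)
def L(segs,c):
    for p,q in segs:
        u=proj("side",np.array([p,q])).T;u=np.round((u-(190,180)+.5)*5).astype(int);cv2.line(A,u[0].tolist(),u[1].tolist(),c,1)
L(jarsegs(x[0],x[1],z0,np.radians(x[2]),cp),(0,255,0));L(holdsegs(499.57,-27.91,np.radians(8.1)),(0,0,255))
c,sn=np.cos(np.radians(8.1)),np.sin(np.radians(8.1))
T=lambda p,q,z:np.array([499.57+c*p-sn*q,-27.91+sn*p+c*q,z])
for z in(8,46):
    Q=[(-13,32),(29.5,32),(48,0),(29.5,-32),(-13,-32)];L([(T(*Q[i],z),T(*Q[i+1],z)) for i in range(4)],(255,255,0))
cv2.imwrite("pics/c6.png",A)
E
```

```text
[437.84627659 -38.74798663  97.68662385] [-0.3352925   0.44122485 -5.66207864] [-0.03565899 -0.0036033   0.0385243 ]
[437.94 -36.57   8.73] -124.33357146666035
[(-2, np.float64(109.4)), (0, np.float64(110.8)), (2, np.float64(114.9)), (4, np.float64(118.9)), (6, np.float64(121.9)), (8, np.float64(123.8)), (10, np.float64(124.2)), (12, np.float64(123.8)), (14, np.float64(122.2)), (16, np.float64(119.5)), (18, np.float64(115.8))]
```

View pics/c6.png

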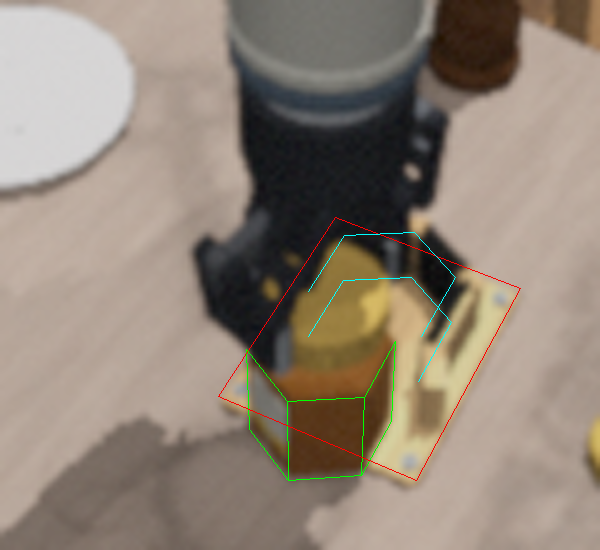

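The jar fit gives yaw 8.7°, level with the holder's 8.1°, and it is centred on the holder axis (lateral 0.1 mm) with its bottom about 3 mm above the board. I'm sliding it in.

>>> carry_out([
  {"dp": [2, 6, 0], "yaw": 0},
  {"dp": [4.8, 14.2, 0], "yaw": 0},
  {"dp": [8, 23.7, 0], "yaw": 0},
  {"dp": [9.6, 28.4, 0], "yaw": 0},
  {"dp": [11.2, 33.2, 0], "yaw": 0},
  {"dp": [12.8, 37.9, 0], "yaw": 0},
  {"dp": [12.8, 37.9, 0], "yaw": 0},
])

```text
clock: 8.52
eef_pos: [477.7, -33.0, 97.4]
tcp_rot: [3.141, -0.0, 1.388]
contact_force: [1.1, -0.8, -5.2]
opening: 0.714
grasp_force: 55.9
```

>>> carry_out([
  {"dp": [1, 2.8, 0], "yaw": 0},
  {"dp": [1.9, 5.7, 0], "yaw": 0},
  {"dp": [2.9, 8.5, 0], "yaw": 0},
  {"dp": [3.8, 11.4, 0], "yaw": 0},
  {"dp": [4.8, 14.2, 0], "yaw": 0},
  {"dp": [5.7, 17.1, 0], "yaw": 0},
  {"dp": [5.7, 17.1, 0], "yaw": 0},
])

```text
clock: 9.4
eef_pos: [495.4, -30.5, 97.4]
tcp_rot: [3.141, -0.0, 1.388]
contact_force: [0.7, -1.2, -4.9]
opening: 0.715
grasp_force: 55.8
```

>>> carry_out([
  {"dp": [0.6, 1.9, 0], "yaw": 0},
  {"dp": [1.3, 3.8, 0], "yaw": 0},
  {"dp": [1.9, 5.7, 0], "yaw": 0},
  {"dp": [2.6, 7.6, 0], "yaw": 0},
  {"dp": [3.2, 9.5, 0], "yaw": 0},
  {"dp": [3.2, 9.5, 0], "yaw": 0},
])

```text
clock: 10.15
eef_pos: [505.2, -29.1, 97.4]
tcp_rot: [3.141, -0.0, 1.388]
contact_force: [0.1, -0.5, -5.5]
opening: 0.708
grasp_force: 55.8
```

>>> carry_out([
  {"dp": [0.3, 0.9, 0], "yaw": 0},
  {"dp": [0.6, 1.9, 0], "yaw": 0},
  {"dp": [0.6, 1.9, 0], "yaw": 0},
])

```text
clock: 10.52
eef_pos: [507.0, -28.9, 97.4]
tcp_rot: [3.141, -0.0, 1.388]
contact_force: [-0.1, -0.8, -5.7]
opening: 0.711
grasp_force: 55.9
```

>>> carry_out([
  {"dp": [0.3, 0.9, 0], "yaw": 0},
  {"dp": [0.6, 1.9, 0], "yaw": 0},
  {"dp": [0.6, 1.9, 0], "yaw": 0},
])

```text
clock: 10.9
eef_pos: [509.0, -28.6, 97.4]
tcp_rot: [3.141, -0.0, 1.388]
contact_force: [0.2, -0.4, -5.0]
opening: 0.713
grasp_force: 55.9
```

>>> carry_out([
  {"dp": [0.3, 0.9, 0], "yaw": 0},
  {"dp": [0.3, 0.9, 0], "yaw": 0},
])

```text
clock: 11.15
eef_pos: [509.9, -28.5, 97.4]
tcp_rot: [3.141, -0.0, 1.388]
contact_force: [-0.1, -0.9, -5.8]
opening: 0.714
grasp_force: 55.9
```

>>> carry_out([
  {"dp": [0.3, 0.9, 0], "yaw": 0},
  {"dp": [0.3, 0.9, 0], "yaw": 0},
])

```text
clock: 11.4
eef_pos: [510.4, -28.4, 97.3]
tcp_rot: [-3.141, 0.0, 1.388]
contact_force: [-2.2, -2.0, -3.9]
opening: 0.709
grasp_force: 56.0
```

>>> carry_out([
  {"dp": [0.3, 0.9, 0], "yaw": 0},
  {"dp": [0.3, 0.9, 0], "yaw": 0},
])

```text
clock: 11.65
eef_pos: [510.9, -28.3, 97.2]
tcp_rot: [-3.14, 0.0, 1.388]
contact_force: [-3.8, -2.0, -2.6]
opening: 0.712
grasp_force: 56.1
```

>>> carry_out([
  {"dp": [-0.5, -0.7, 0], "yaw": 0},
  {"dp": [-0.5, -0.7, 1], "yaw": 0},
  {"dp": [-0.5, -0.7, 2], "yaw": 0},
  {"dp": [-0.5, -0.7, 2.7], "yaw": 0},
  {"dp": [-0.5, -0.7, 2.7], "yaw": 0},
])

```text
clock: 12.28
eef_pos: [510.9, -28.6, 94.8]
tcp_rot: [-3.142, 0.0, 1.388]
contact_force: [-3.4, -1.4, -0.7]
opening: 0.71
grasp_force: 56.5
```

>>> carry_out([
  {"dp": [0, 0, 0.5], "yaw": 0},
  {"dp": [0, 0, 1], "yaw": 0},
  {"dp": [0, 0, 1], "yaw": 0},
])

```text
clock: 12.65
eef_pos: [511.0, -28.7, 94.5]
tcp_rot: [3.141, 0.0, 1.388]
contact_force: [-7.9, -1.9, 10.6]
opening: 0.71
grasp_force: 57.5
```

>>> carry_out([
  {"dp": [-0.2, -1, -0.4], "yaw": 0},
  {"dp": [-0.2, -1, -0.4], "yaw": 0},
])

```text
clock: 12.9
eef_pos: [510.5, -28.7, 94.6]
tcp_rot: [3.14, -0.0, 1.388]
contact_force: [-4.5, -1.9, 3.9]
opening: 0.713
grasp_force: 56.8
```

>>> carry_out([
  {"dp": [-0.1, -1, 0], "yaw": 0},
  {"dp": [-0.1, -1, 0], "yaw": 0},
])

```text
clock: 13.15
eef_pos: [509.9, -28.7, 94.5]
tcp_rot: [3.139, -0.0, 1.388]
contact_force: [-0.3, -3.1, 3.1]
opening: 0.717
grasp_force: 56.6
```

>>> carry_out([
  {"dp": [-0.4, 0, 0], "yaw": 0},
  {"dp": [-0.4, 0, 0], "yaw": 0},
])

```text
clock: 13.4
eef_pos: [509.5, -29.0, 94.3]
tcp_rot: [3.14, -0.0, 1.388]
contact_force: [0.1, -2.1, 2.6]
opening: 0.709
grasp_force: 56.6
```

>>> carry_out([
  {"dp": [0, 0, 0], "yaw": 0},
  {"dp": [0, 0, 0], "yaw": 0},
  {"dp": [0, 0, 0], "yaw": 0},
  {"dp": [0, 0, 0], "yaw": 0},
], fingers=1)

```text
clock: 13.9
eef_pos: [508.7, -28.9, 94.0]
tcp_rot: [-3.141, -0.0, 1.388]
contact_force: [-0.3, -0.6, 0.4]
opening: 0.999
grasp_force: 0.0
```

```bash
python3 - <<'E'
from ef import *
cp=campos("side");s=r.sense();e=s['eef_pos'];print(e,s['contact_force'],s['wrist_torque'],s['qpos'].round(3),s['opening'])
a=grab("side");cv2.imwrite("pics/nest_side.png",a);t=grab("top")
A=cv2.resize(a[170:270,210:310],None,fx=4,fy=4,interpolation=cv2.INTER_CUBIC);B=cv2.resize(t[170:270,230:330],None,fx=4,fy=4,interpolation=cv2.INTER_CUBIC)
cv2.imwrite("pics/c7.png",np.hstack([A,B]))
E
```

```text
[508.68060432 -28.86842129  94.00199933] [-0.33612384 -0.57801215  0.36918717] [-0.01071571 -0.03080524 -0.02212724] [-0.06   0.372  1.997  0.     0.773  0.123] 0.9985257209388982
```

View pics/c7.png

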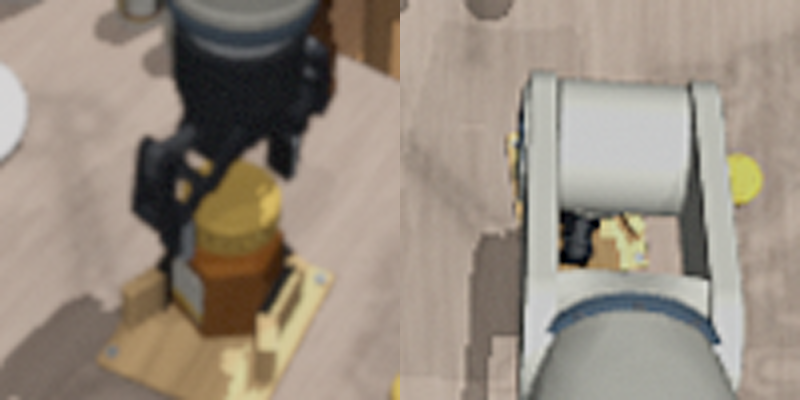

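The jar stands upright in the nest between the walls (side crop around 225,300), with the open fingers clear of the cap. Now I'll regrip firmly and twist.

>>> carry_out([
  {"dp": [0, 0, 0], "yaw": 0},
  {"dp": [0, 0, 0], "yaw": 0},
  {"dp": [0, 0, 0], "yaw": 0},
  {"dp": [0, 0, 0], "yaw": 0},
  {"dp": [0, 0, 0], "yaw": 0},
  {"dp": [0, 0, 0], "yaw": 0},
], fingers=-1, grip_force=80)

```text
clock: 14.75
eef_pos: [508.6, -28.9, 94.6]
tcp_rot: [-3.141, -0.0, 1.388]
contact_force: [-3.2, 0.6, 8.9]
opening: 0.705
grasp_force: 84.1
```

>>> carry_out([
  {"dp": [0, 0, 0], "yaw": -2},
  {"dp": [0, 0, 0], "yaw": -4},
  {"dp": [0, 0, 0], "yaw": -6},
  {"dp": [0, 0, 0], "yaw": -6},
])

```text
clock: 15.25
eef_pos: [509.2, -29.1, 94.6]
tcp_rot: [3.141, 0.0, 1.493]
contact_force: [-0.7, -0.6, 5.6]
opening: 0.707
grasp_force: 84.9
```

```bash
cat > st.py <<'E'
from rig import r
s=r.sense();print(s['eef_pos'].round(2),s['tcp_rot'].round(4),s['contact_force'].round(1),s['wrist_torque'].round(3),s['qpos'].round(3),round(s['clock'],2))
E
python3 st.py
```

```text
[509.23 -29.09  94.62] [3.1407e+00 1.0000e-04 1.4929e+00] [-0.7 -0.6  5.6] [-0.063  0.199  0.064] [-0.06   0.371  1.996 -0.     0.774  0.018] 15.25
```

>>> carry_out([
  {"dp": [0, 0, 0], "yaw": -2},
  {"dp": [0, 0, 0], "yaw": -4},
  {"dp": [0, 0, 0], "yaw": -4},
])

```text
clock: 15.62
eef_pos: [509.3, -29.0, 94.6]
tcp_rot: [3.141, 0.0, 1.563]
contact_force: [-0.7, -0.5, 5.5]
opening: 0.705
grasp_force: 84.9
```

```bash
python3 st.py
```

```text
[509.29 -29.    94.63] [3.1406e+00 1.0000e-04 1.5627e+00] [-0.7 -0.5  5.5] [0.011 0.107 0.037] [-0.06   0.371  1.996 -0.     0.774 -0.052] 15.62
```

```bash
cat > jy.py <<'E'
from ef import *
cp=campos("side");a=grab("side");G=gx(a)
segs=lambda x,y,b:[s for s in jarsegs(x,y,8,np.radians(b),cp)]
print([(b,round(max(score(G,"side",segs(508+i,-28+j,b)) for i in range(-3,8,1) for j in range(-3,6,1)),1)) for b in range(-4,24,3)])
E
python3 jy.py; python3 - <<'E'
from rig import r
print(r.sense()['joint_efforts'].round(3))
E
```

```text
[(-4, np.float64(106.6)), (-1, np.float64(111.2)), (2, np.float64(115.2)), (5, np.float64(119.8)), (8, np.float64(120.5)), (11, np.float64(119.7)), (14, np.float64(117.2)), (17, np.float64(111.8)), (20, np.float64(105.6)), (23, np.float64(102.8))]
[ 2.3000e-02 -4.9207e+01 -2.3132e+01  9.9000e-02 -2.2700e-01  1.1000e-02]
```

>>> carry_out([
  {"dp": [0, 0, 0], "yaw": -3},
])

```text
clock: 15.8
eef_pos: [509.3, -29.0, 94.6]
tcp_rot: [3.141, -0.0, 1.615]
contact_force: [-1.1, -0.8, 6.3]
opening: 0.708
grasp_force: 84.9
```

```bash
python3 st.py; python3 -c "
from rig import r
print(r.sense()['joint_efforts'].round(3))"
```

```text
[509.27 -28.97  94.61] [ 3.1406e+00 -1.0000e-04  1.6149e+00] [-1.1 -0.8  6.3] [-0.089  0.033 -0.365] [-0.06   0.371  1.996  0.     0.774 -0.104] 15.8
[  0.43  -49.279 -23.055  -0.263  -0.162   0.63 ]
```

>>> carry_out([
  {"dp": [0, 0, 0], "yaw": -3},
  {"dp": [0, 0, 0], "yaw": -6},
])

```text
clock: 16.05
eef_pos: [509.4, -28.9, 94.7]
tcp_rot: [3.14, 0.0, 1.72]
contact_force: [-0.7, 0.2, 5.0]
opening: 0.706
grasp_force: 84.9
```

```bash
python3 st.py; python3 -c "
from rig import r
print(r.sense()['joint_efforts'].round(3))"
```

```text
[509.4  -28.95  94.66] [3.1403 0.     1.7203] [-0.7  0.2  5. ] [ 0.055  0.064 -0.332] [-0.06   0.371  1.996  0.     0.774 -0.21 ] 16.05
[  0.359 -49.323 -22.996  -0.288  -0.121   0.312]
```

>>> carry_out([
  {"dp": [0, 0, 0], "yaw": -3},
  {"dp": [0, 0, 0], "yaw": -6},
  {"dp": [0, 0, 0], "yaw": -9},
  {"dp": [0, 0, 0], "yaw": -12},
])

```text
clock: 16.55
eef_pos: [509.6, -28.9, 95.0]
tcp_rot: [3.14, 0.0, 1.93]
contact_force: [-1.8, 0.6, 11.5]
opening: 0.705
grasp_force: 85.6
```

```bash
python3 st.py; python3 jy.py
```

```text
[509.58 -28.89  94.98] [3.1400e+00 4.0000e-04 1.9299e+00] [-1.8  0.6 11.5] [ 0.09   0.167 -0.148] [-0.06   0.37   1.996  0.     0.774 -0.419] 16.55
[(-4, np.float64(104.4)), (-1, np.float64(109.8)), (2, np.float64(114.1)), (5, np.float64(119.1)), (8, np.float64(121.6)), (11, np.float64(121.2)), (14, np.float64(118.5)), (17, np.float64(111.9)), (20, np.float64(105.1)), (23, np.float64(101.7))]
```

>>> carry_out([
  {"dp": [0, 0, -0.3], "yaw": -4},
  {"dp": [0, 0, -0.6], "yaw": -8},
  {"dp": [0, 0, -0.9], "yaw": -12},
  {"dp": [0, 0, -1.2], "yaw": -16},
  {"dp": [0, 0, -1.5], "yaw": -20},
  {"dp": [0, 0, -1.5], "yaw": -24},
])

```text
clock: 17.35
eef_pos: [509.6, -29.0, 96.4]
tcp_rot: [3.14, 0.001, 2.35]
contact_force: [0.0, -0.5, 6.0]
opening: 0.704
grasp_force: 85.1
```

```bash
python3 st.py
```

```text
[509.64 -28.96  96.35] [3.1403e+00 1.2000e-03 2.3498e+00] [ 0.  -0.5  6. ] [ 0.059  0.047 -0.114] [-0.06   0.368  1.995  0.     0.777 -0.839] 17.35
```

>>> carry_out([
  {"dp": [0, 0, -0.5], "yaw": -3},
  {"dp": [0, 0, -0.8], "yaw": -6},
  {"dp": [0, 0, -0.8], "yaw": -9},
  {"dp": [0, 0, -0.8], "yaw": -11},
])

```text
clock: 17.85
eef_pos: [509.1, -29.0, 96.7]
tcp_rot: [3.141, 0.001, 2.541]
contact_force: [-0.9, -0.5, 2.4]
opening: 0.704
grasp_force: 85.7
```

```bash
python3 st.py
```

```text
[509.14 -28.98  96.66] [3.1412e+00 6.0000e-04 2.5410e+00] [-0.9 -0.5  2.4] [ 0.051 -0.041 -0.059] [-0.06   0.367  1.995  0.     0.778 -1.03 ] 17.85
```

>>> carry_out([
  {"dp": [0, 0, 0], "yaw": 0},
  {"dp": [0, 0, -0.3], "yaw": -1},
  {"dp": [0, 0, -0.3], "yaw": -2},
], grip_force=25)

```text
clock: 18.23
eef_pos: [508.7, -28.9, 96.7]
tcp_rot: [-3.142, -0.0, 2.575]
contact_force: [0.3, -1.2, 1.9]
opening: 0.707
grasp_force: 85.7
```

```bash
python3 st.py
```

```text
[508.74 -28.94  96.66] [-3.1415e+00 -1.0000e-04  2.5755e+00] [ 0.3 -1.2  1.9] [ 0.042 -0.021 -0.086] [-0.06   0.367  1.995 -0.     0.779 -1.064] 18.23
```

>>> carry_out([
  {"dp": [0, 0, 0], "yaw": -1},
  {"dp": [0, 0, 0], "yaw": -2},
])

```text
clock: 18.48
eef_pos: [508.7, -28.9, 96.7]
tcp_rot: [-3.142, -0.0, 2.611]
contact_force: [-0.4, 0.1, 2.6]
opening: 0.71
grasp_force: 85.7
```

```bash
python3 st.py
```

```text
[508.75 -28.94  96.67] [-3.1416e+00 -1.0000e-04  2.6106e+00] [-0.4  0.1  2.6] [-0.021  0.036 -0.038] [-0.06   0.367  1.995  0.     0.779 -1.1  ] 18.48
```

>>> carry_out([
  {"dp": [0, 0, 0], "yaw": -0.5},
  {"dp": [0, 0, 0], "yaw": -1},
  {"dp": [0, 0, 0], "yaw": -1.5},
], fingers=-1, grip_force=25)

```text
clock: 18.85
eef_pos: [508.8, -28.9, 96.7]
tcp_rot: [-3.142, -0.0, 2.636]
contact_force: [-0.2, 0.1, 1.3]
opening: 0.707
grasp_force: 85.7
```

```bash
python3 st.py
```

```text
[508.77 -28.94  96.67] [-3.1416e+00 -1.0000e-04  2.6362e+00] [-0.2  0.1  1.3] [ 0.002  0.044 -0.005] [-0.06   0.367  1.995 -0.     0.779 -1.125] 18.85
```

>>> carry_out([
  {"dp": [0, 0, 0], "yaw": -1},
  {"dp": [0, 0, 0], "yaw": -2},
])

```text
clock: 19.1
eef_pos: [508.8, -28.9, 96.7]
tcp_rot: [3.142, 0.0, 2.672]
contact_force: [-0.2, 0.4, 1.5]
opening: 0.706
grasp_force: 85.7
```

```bash
python3 st.py
```

```text
[508.79 -28.93  96.68] [3.1416 0.     2.6718] [-0.2  0.4  1.5] [ 0.031 -0.002 -0.094] [-0.06   0.367  1.995 -0.     0.779 -1.161] 19.1
```

>>> carry_out([
  {"dp": [0, 0, 0], "yaw": 0},
  {"dp": [0, 0, 0], "yaw": 0},
], fingers=0.6)

```text
clock: 19.35
eef_pos: [508.6, -28.9, 96.5]
tcp_rot: [-3.141, -0.0, 2.671]
contact_force: [-0.0, 0.5, -0.5]
opening: 0.794
grasp_force: 0.0
```

>>> carry_out([
  {"dp": [0, 0, 0], "yaw": 0},
  {"dp": [0, 0, 0], "yaw": 0},
  {"dp": [0, 0, 0], "yaw": 0},
  {"dp": [0, 0, 0], "yaw": 0},
], fingers=-1, grip_force=25)

```text
clock: 19.85
eef_pos: [508.7, -29.0, 96.7]
tcp_rot: [-3.141, -0.0, 2.671]
contact_force: [-2.5, -0.5, 3.5]
opening: 0.723
grasp_force: 27.1
```

```bash
python3 st.py
```

```text
[508.69 -29.    96.71] [-3.1415e+00 -1.0000e-04  2.6706e+00] [-2.5 -0.5  3.5] [-0.136  0.296 -0.031] [-0.06   0.367  1.995 -0.     0.779 -1.16 ] 19.85
```

>>> carry_out([
  {"dp": [0, 0, 0], "yaw": -1},
  {"dp": [0, 0, 0], "yaw": -2},
])

```text
clock: 20.1
eef_pos: [509.0, -28.9, 96.7]
tcp_rot: [3.141, 0.0, 2.707]
contact_force: [0.5, 0.5, 2.4]
opening: 0.719
grasp_force: 27.1
```

```bash
python3 st.py
```

```text
[509.05 -28.88  96.75] [3.1413e+00 4.0000e-04 2.7067e+00] [0.5 0.5 2.4] [-0.02   0.089 -0.013] [-0.06   0.367  1.995  0.     0.779 -1.196] 20.1
```

>>> carry_out([
  {"dp": [0, 0, 0], "yaw": -1},
  {"dp": [0, 0, 0], "yaw": -2},
])

```text
clock: 20.35
eef_pos: [509.1, -28.9, 96.8]
tcp_rot: [3.141, 0.0, 2.742]
contact_force: [0.6, -0.4, 2.1]
opening: 0.726
grasp_force: 27.1
```

```bash
python3 st.py
```

```text
[509.06 -28.9   96.76] [3.1414e+00 5.0000e-04 2.7416e+00] [ 0.6 -0.4  2.1] [ 0.038 -0.059 -0.018] [-0.06   0.367  1.995  0.     0.779 -1.231] 20.35
```

>>> carry_out([
  {"dp": [0, 0, 0], "yaw": -1},
  {"dp": [0, 0, 0], "yaw": -1.5},
])

```text
clock: 20.6
eef_pos: [508.9, -28.9, 96.7]
tcp_rot: [3.142, 0.0, 2.767]
contact_force: [0.4, 0.6, 2.1]
opening: 0.722
grasp_force: 27.1
```

```bash
python3 st.py
```

```text
[508.93 -28.94  96.73] [3.1415e+00 2.0000e-04 2.7673e+00] [0.4 0.6 2.1] [-0.007 -0.045 -0.042] [-0.06   0.367  1.995  0.     0.779 -1.256] 20.6
```

>>> carry_out([
  {"dp": [0, 0, 0], "yaw": -1},
  {"dp": [0, 0, 0], "yaw": -2},
])

```text
clock: 20.85
eef_pos: [508.9, -29.0, 96.7]
tcp_rot: [3.142, 0.0, 2.803]
contact_force: [-0.0, -0.3, 3.8]
opening: 0.723
grasp_force: 27.1
```

```bash
python3 st.py
```

```text
[508.87 -28.96  96.73] [3.1416e+00 1.0000e-04 2.8027e+00] [-0.  -0.3  3.8] [-0.006 -0.024 -0.133] [-0.06   0.367  1.995 -0.     0.779 -1.292] 20.85
```

>>> carry_out([
  {"dp": [0, 0, 0], "yaw": -1},
  {"dp": [0, 0, 0], "yaw": -1.5},
])

```text
clock: 21.1
eef_pos: [508.8, -28.9, 96.7]
tcp_rot: [3.142, 0.0, 2.828]
contact_force: [-0.3, -0.9, 3.4]
opening: 0.718
grasp_force: 27.1
```

```bash
python3 st.py
```

```text
[508.8  -28.93  96.7 ] [3.1416 0.     2.8284] [-0.3 -0.9  3.4] [ 0.003 -0.02  -0.061] [-0.06   0.367  1.995  0.     0.779 -1.317] 21.1
```

>>> carry_out([
  {"dp": [0, 0, 0], "yaw": -1},
  {"dp": [0, 0, 0], "yaw": -2},
])

```text
clock: 21.35
eef_pos: [508.8, -28.9, 96.7]
tcp_rot: [3.142, 0.0, 2.864]
contact_force: [0.2, 0.5, 3.0]
opening: 0.72
grasp_force: 27.1
```

```bash
python3 st.py
```

```text
[508.82 -28.92  96.72] [3.1416 0.     2.8638] [0.2 0.5 3. ] [ 0.002 -0.024  0.018] [-0.06   0.367  1.995  0.     0.779 -1.353] 21.35
```

>>> carry_out([
  {"dp": [0, 0, 0], "yaw": -1},
  {"dp": [0, 0, 0], "yaw": -1.5},
])

```text
clock: 21.6
eef_pos: [508.8, -28.9, 96.7]
tcp_rot: [3.142, 0.0, 2.89]
contact_force: [-0.1, -0.2, 2.9]
opening: 0.72
grasp_force: 27.2
```

```bash
python3 st.py
```

```text
[508.82 -28.95  96.72] [3.1416e+00 1.0000e-04 2.8895e+00] [-0.1 -0.2  2.9] [-0.078 -0.031 -0.007] [-0.06   0.367  1.995 -0.     0.779 -1.378] 21.6
```

>>> carry_out([
  {"dp": [0, 0, 0], "yaw": -1},
  {"dp": [0, 0, 0], "yaw": -2},
])

```text
clock: 21.85
eef_pos: [508.8, -28.9, 96.7]
tcp_rot: [-3.142, 0.0, 2.925]
contact_force: [0.6, 0.0, 3.7]
opening: 0.718
grasp_force: 27.2
```

```bash
python3 st.py
```

```text
[508.81 -28.93  96.68] [-3.1416  0.      2.9249] [0.6 0.  3.7] [ 0.03  -0.027 -0.03 ] [-0.06   0.367  1.995 -0.     0.779 -1.414] 21.85
```

>>> carry_out([
  {"dp": [0, 0, 0], "yaw": -1},
  {"dp": [0, 0, 0], "yaw": -1.5},
])

```text
clock: 22.1
eef_pos: [508.8, -28.9, 96.7]
tcp_rot: [-3.142, -0.0, 2.951]
contact_force: [0.9, 0.7, 3.3]
opening: 0.721
grasp_force: 27.2
```

```bash
python3 st.py
```

```text
[508.8  -28.93  96.68] [-3.1416 -0.      2.9506] [0.9 0.7 3.3] [ 0.005  0.017 -0.029] [-0.06   0.367  1.995 -0.     0.779 -1.44 ] 22.1
```

>>> carry_out([
  {"dp": [0, 0, 0], "yaw": -1},
  {"dp": [0, 0, 0], "yaw": -2},
])

```text
clock: 22.35
eef_pos: [508.8, -28.9, 96.7]
tcp_rot: [3.142, 0.0, 2.986]
contact_force: [-0.6, -0.9, 4.5]
opening: 0.718
grasp_force: 27.2
```

```bash
python3 st.py
```

```text
[508.82 -28.93  96.7 ] [3.1416 0.     2.986 ] [-0.6 -0.9  4.5] [ 0.038 -0.068 -0.076] [-0.06   0.367  1.995  0.     0.779 -1.475] 22.35
```

>>> carry_out([
  {"dp": [0, 0, 0], "yaw": -1},
  {"dp": [0, 0, 0], "yaw": -1.5},
])

```text
clock: 22.6
eef_pos: [508.8, -28.9, 96.7]
tcp_rot: [-3.142, 0.0, 3.012]
contact_force: [-0.8, -0.6, 4.4]
opening: 0.717
grasp_force: 27.2
```

```bash
python3 st.py
```

```text
[508.81 -28.95  96.71] [-3.1416e+00  1.0000e-04  3.0117e+00] [-0.8 -0.6  4.4] [ 0.012  0.01  -0.073] [-0.06   0.367  1.995 -0.     0.779 -1.501] 22.6
```

>>> carry_out([
  {"dp": [0, 0, 0], "yaw": -1},
  {"dp": [0, 0, 0], "yaw": -2},
])

```text
clock: 22.85
eef_pos: [508.8, -29.0, 96.7]
tcp_rot: [-3.142, 0.0, 3.047]
contact_force: [-0.1, -0.3, 3.6]
opening: 0.712
grasp_force: 27.2
```

```bash
python3 st.py
```

```text
[508.81 -28.95  96.69] [-3.1415  0.      3.047 ] [-0.1 -0.3  3.6] [-0.069  0.034 -0.159] [-0.06   0.367  1.995 -0.     0.779 -1.536] 22.85
```

>>> carry_out([
  {"dp": [0, 0, 0], "yaw": -1},
  {"dp": [0, 0, 0], "yaw": -1.5},
])

```text
clock: 23.1
eef_pos: [508.8, -29.0, 96.7]
tcp_rot: [3.141, 0.0, 3.072]
contact_force: [0.6, -0.2, 4.5]
opening: 0.714
grasp_force: 27.1
```

```bash
python3 st.py
```

```text
[508.83 -28.99  96.71] [3.1415e+00 1.0000e-04 3.0719e+00] [ 0.6 -0.2  4.5] [-0.187 -0.035 -0.753] [-0.06   0.367  1.995  0.     0.779 -1.561] 23.1
```

Torque rose to -0.75 N m at about 95–96°, so that is the stop. I'm backing off 3° and trying a gentle lift.

>>> carry_out([
  {"dp": [0, 0, 0], "yaw": 2},
  {"dp": [0, 0, 0], "yaw": 3},
  {"dp": [0, 0, 0], "yaw": 3},
])

```text
clock: 23.48
eef_pos: [508.8, -28.9, 96.7]
tcp_rot: [-3.141, -0.0, 3.02]
contact_force: [-0.1, -1.0, 4.6]
opening: 0.721
grasp_force: 27.2
```

```bash
python3 st.py
```

```text
[508.77 -28.91  96.67] [-3.1415e+00 -1.0000e-04  3.0196e+00] [-0.1 -1.   4.6] [-0.042  0.066  0.056] [-0.06   0.367  1.995 -0.     0.779 -1.508] 23.48
```

>>> carry_out([
  {"dp": [0, 0, -0.5], "yaw": 0},
  {"dp": [0, 0, -1], "yaw": 0},
  {"dp": [0, 0, -1.5], "yaw": 0},
  {"dp": [0, 0, -1.5], "yaw": 0},
])

```text
clock: 23.98
eef_pos: [508.7, -28.9, 98.1]
tcp_rot: [-3.142, -0.0, 3.02]
contact_force: [-0.8, 0.6, -0.8]
opening: 0.723
grasp_force: 27.3
```

```bash
python3 st.py
```

```text
[508.67 -28.92  98.08] [-3.1416e+00 -3.0000e-04  3.0197e+00] [-0.8  0.6 -0.8] [-0.01   0.012 -0.004] [-0.06   0.365  1.995  0.     0.782 -1.509] 23.98
```

>>> carry_out([
  {"dp": [0, 0, -0.5], "yaw": 0},
  {"dp": [0, 0, -1], "yaw": 0},
  {"dp": [0, 0, -1], "yaw": 0},
])

```text
clock: 24.35
eef_pos: [508.8, -28.9, 99.2]
tcp_rot: [3.142, 0.0, 3.02]
contact_force: [-0.1, -0.1, -1.0]
opening: 0.717
grasp_force: 27.3
```

>>> carry_out([
  {"dp": [0, 0, -0.5], "yaw": 0},
  {"dp": [0, 0, -1.5], "yaw": 0},
  {"dp": [0, 0, -1.5], "yaw": 0},
])

```text
clock: 24.72
eef_pos: [508.9, -28.9, 100.8]
tcp_rot: [3.142, 0.0, 3.02]
contact_force: [0.1, -0.5, -0.4]
opening: 0.722
grasp_force: 27.3
```

>>> carry_out([
  {"dp": [0, 0, -1], "yaw": 0},
  {"dp": [0, 0, -2], "yaw": 0},
  {"dp": [0, 0, -4], "yaw": 0},
  {"dp": [0, 0, -6], "yaw": 0},
  {"dp": [0, 0, -6], "yaw": 0},
])

```text
clock: 25.35
eef_pos: [509.0, -28.9, 106.9]
tcp_rot: [3.142, 0.0, 3.02]
contact_force: [0.7, 0.6, -0.4]
opening: 0.72
grasp_force: 27.3
```

>>> carry_out([
  {"dp": [0, 0, -3], "yaw": 0},
  {"dp": [0, 0, -8], "yaw": 0},
  {"dp": [0, 0, -16], "yaw": 0},
  {"dp": [0, 0, -28], "yaw": 0},
  {"dp": [0, 0, -40], "yaw": 0},
  {"dp": [0, 0, -50], "yaw": 0},
  {"dp": [0, 0, -55], "yaw": 0},
  {"dp": [0, 0, -55], "yaw": 0},
])

```text
clock: 26.35
eef_pos: [509.0, -28.9, 162.1]
tcp_rot: [3.142, 0.001, 3.02]
contact_force: [0.2, 0.5, -0.6]
opening: 0.715
grasp_force: 27.3
```

```bash
python3 - <<'E'
from go import *
import runpy;runpy.run_path("st.py")
to(522,246,160)
a=grab("side");t=grab("top");cv2.imwrite("pics/off_top.png",t);cv2.imwrite("pics/off_side.png",a)
# saucer centre by white mask
for n,im,(x,y,w_,h_) in(("side",cv2.imread("pics/side0.png"),(155,175,70,50)),("top",cv2.imread("pics/top0.png"),(165,182,62,60))):
    hsv=cv2.cvtColor(im,cv2.COLOR_BGR2HSV);m=((hsv[...,1]<28)&(hsv[...,2]>165)).astype(np.uint8)
    k=np.zeros_like(m);k[y:y+h_,x:x+w_]=m[y:y+h_,x:x+w_]
    cs,_=cv2.findContours(k,0,2);c=max(cs,key=cv2.contourArea);el=cv2.fitEllipse(cv2.convexHull(c));print(n,el,[w(n,*el[0],z).round(1) for z in(6,13)])
A=cv2.resize(a[150:270,150:310],None,fx=5,fy=5,interpolation=cv2.INTER_CUBIC)
cv2.imwrite("pics/c8.png",A)
E
```

```text
[509.   -28.95 162.08] [3.1416e+00 7.0000e-04 3.0197e+00] [ 0.2  0.5 -0.6] [-0.03  -0.026 -0.002] [-0.06   0.269  1.95  -0.     0.922 -1.509] 26.35
dp [[20.5, 274.5, 2.1]] y-axis 83.02 clk 26.35
side ((190.86219787597656, 198.56289672851562), (36.00316619873047, 51.67207336425781), 81.2711410522461) [array([526.9, 252. ,   6. ]), array([522.2, 246.8,  13. ])]
top ((196.62603759765625, 211.61317443847656), (41.49534225463867, 42.32646560668945), 64.1351089477539) [array([524.1, 245.6,   6. ]), array([523.6, 244.8,  13. ])]
```

View pics/c8.png

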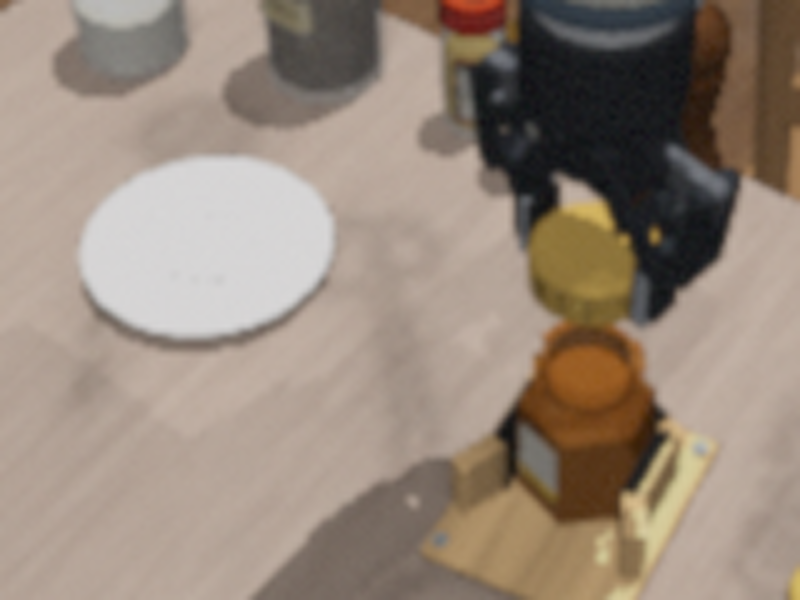

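The cap is off and held above the jar (crop 585,265), and the jar stands open in the holder (590,430). The saucer is at crop (205,245), about (523,245) in world. The fingertips stick out below the cap's lower edge and would meet the saucer first. I'll rest the cap back loosely at the same angle, regrip it about 7 mm higher, and then carry it.

>>> carry_out([
  {"dp": [0, 0, 8], "yaw": 0},
  {"dp": [0, 0, 20], "yaw": 0},
  {"dp": [0, 0, 34], "yaw": 0},
  {"dp": [0, 0, 46], "yaw": 0},
  {"dp": [0, 0, 54], "yaw": 0},
  {"dp": [0, 0, 58], "yaw": 0},
  {"dp": [0, 0, 60], "yaw": 0},
  {"dp": [0, 0, 61.5], "yaw": 0},
  {"dp": [0, 0, 61.5], "yaw": 0},
])

```text
clock: 27.58
eef_pos: [508.9, -29.0, 100.4]
tcp_rot: [-3.142, 0.0, 3.02]
contact_force: [0.3, -0.2, -0.3]
opening: 0.719
grasp_force: 27.3
```

>>> carry_out([
  {"dp": [0, 0, 0.6], "yaw": 0},
  {"dp": [0, 0, 1.2], "yaw": 0},
  {"dp": [0, 0, 1.8], "yaw": 0},
  {"dp": [0, 0, 1.8], "yaw": 0},
])

```text
clock: 28.08
eef_pos: [508.8, -28.9, 98.3]
tcp_rot: [-3.142, -0.0, 3.02]
contact_force: [-0.1, -0.0, 0.5]
opening: 0.72
grasp_force: 27.3
```

```bash
python3 st.py
```

```text
[508.77 -28.94  98.34] [-3.1416e+00 -1.0000e-04  3.0197e+00] [-0.1 -0.   0.5] [-0.027 -0.021 -0.021] [-0.06   0.365  1.994 -0.     0.783 -1.509] 28.07
```

>>> carry_out([
  {"dp": [0, 0, 0.5], "yaw": 0},
  {"dp": [0, 0, 1], "yaw": 0},
  {"dp": [0, 0, 1], "yaw": 0},
])

```text
clock: 28.45
eef_pos: [508.7, -28.9, 97.3]
tcp_rot: [-3.142, -0.0, 3.02]
contact_force: [-0.5, -0.2, -1.0]
opening: 0.718
grasp_force: 27.3
```

```bash
python3 st.py
```

```text
[508.75 -28.94  97.33] [-3.1416e+00 -1.0000e-04  3.0197e+00] [-0.5 -0.2 -1. ] [-0.008  0.036 -0.005] [-0.06   0.366  1.995 -0.     0.781 -1.509] 28.45
```

>>> carry_out([
  {"dp": [0, 0, 0.4], "yaw": 0},
  {"dp": [0, 0, 0.8], "yaw": 0},
  {"dp": [0, 0, 0.8], "yaw": 0},
])

```text
clock: 28.82
eef_pos: [508.9, -28.9, 96.7]
tcp_rot: [3.142, 0.0, 3.02]
contact_force: [-1.0, 0.2, 2.8]
opening: 0.716
grasp_force: 27.6
```

```bash
python3 st.py
```

```text
[508.87 -28.93  96.74] [3.1416e+00 2.0000e-04 3.0197e+00] [-1.   0.2  2.8] [-0.005  0.167 -0.017] [-0.06   0.367  1.995 -0.     0.779 -1.509] 28.82
```

>>> carry_out([
  {"dp": [0, 0, 0], "yaw": 0},
  {"dp": [0, 0, 0], "yaw": 0},
  {"dp": [0, 0, 0], "yaw": 0},
  {"dp": [0, 0, -3], "yaw": 0},
  {"dp": [0, 0, -6], "yaw": 0},
  {"dp": [0, 0, -7], "yaw": 0},
  {"dp": [0, 0, -7], "yaw": 0},
], fingers=0.8)

```text
clock: 29.7
eef_pos: [508.9, -28.9, 103.8]
tcp_rot: [3.142, 0.0, 3.02]
contact_force: [0.4, 0.3, -0.2]
opening: 0.902
grasp_force: 0.0
```

>>> carry_out([
  {"dp": [0, 0, 0], "yaw": 0},
  {"dp": [0, 0, 0], "yaw": 0},
  {"dp": [0, 0, 0], "yaw": 0},
  {"dp": [0, 0, 0], "yaw": 0},
  {"dp": [0, 0, 0], "yaw": 0},
], fingers=-1, grip_force=25)

```text
clock: 30.32
eef_pos: [508.8, -28.9, 103.7]
tcp_rot: [-3.142, 0.0, 3.02]
contact_force: [-1.9, 0.2, 5.4]
opening: 0.716
grasp_force: 28.0
```

```bash
python3 st.py
```

```text
[508.84 -28.94 103.68] [-3.1416e+00  1.0000e-04  3.0197e+00] [-1.9  0.2  5.4] [-0.042  0.22   0.018] [-0.06   0.356  1.991 -0.     0.794 -1.509] 30.32
```

>>> carry_out([
  {"dp": [0, 0, -0.6], "yaw": 0},
  {"dp": [0, 0, -1.2], "yaw": 0},
  {"dp": [0, 0, -1.8], "yaw": 0},
  {"dp": [0, 0, -1.8], "yaw": 0},
])

```text
clock: 30.82
eef_pos: [508.8, -28.9, 105.3]
tcp_rot: [3.142, -0.0, 3.02]
contact_force: [0.3, -0.3, -0.6]
opening: 0.716
grasp_force: 27.6
```

```bash
python3 st.py
```

```text
[508.78 -28.92 105.32] [ 3.1416 -0.      3.0197] [ 0.3 -0.3 -0.6] [ 0.    -0.014  0.051] [-0.06   0.353  1.99   0.     0.798 -1.509] 30.82
```

Load on the tool is only the cap's weight. Lifting on, in gentle stages.

>>> carry_out([
  {"dp": [0, 0, -0.7], "yaw": 0},
  {"dp": [0, 0, -1.5], "yaw": 0},
  {"dp": [0, 0, -2.2], "yaw": 0},
  {"dp": [0, 0, -2.2], "yaw": 0},
])

```text
clock: 31.32
eef_pos: [508.9, -28.9, 107.7]
tcp_rot: [3.142, 0.0, 3.02]
contact_force: [0.6, 0.3, -1.7]
opening: 0.716
grasp_force: 27.6
```

>>> carry_out([
  {"dp": [0, 0, -2], "yaw": 0},
  {"dp": [0, 0, -5], "yaw": 0},
  {"dp": [0, 0, -12], "yaw": 0},
  {"dp": [0, 0, -24], "yaw": 0},
  {"dp": [0, 0, -36], "yaw": 0},
  {"dp": [0, 0, -45], "yaw": 0},
  {"dp": [0, 0, -50], "yaw": 0},
  {"dp": [0, 0, -50], "yaw": 0},
])

```text
clock: 32.33
eef_pos: [509.0, -29.0, 158.0]
tcp_rot: [-3.142, 0.001, 3.02]
contact_force: [-0.9, -0.7, -0.3]
opening: 0.715
grasp_force: 27.6
```

```bash
python3 st.py; python3 -c "
from go import *
to(523,245.5,100)"
```

```text
[509.   -28.95 157.97] [-3.1416e+00  7.0000e-04  3.0197e+00] [-0.9 -0.7 -0.3] [-0.014 -0.004 -0.026] [-0.06   0.274  1.953 -0.     0.913 -1.509] 32.33
dp [[19.5, 274.1, 58.0]] y-axis 83.02 clk 32.33
```

>>> carry_out([
  {"dp": [1, 15, 0], "yaw": 0},
  {"dp": [3, 45, 0], "yaw": 0},
  {"dp": [6, 85, 0], "yaw": 0},
  {"dp": [9, 130, 0], "yaw": 0},
  {"dp": [12, 175, 5], "yaw": 0},
  {"dp": [15, 215, 20], "yaw": 0},
  {"dp": [18, 250, 40], "yaw": 0},
  {"dp": [19.5, 268, 58], "yaw": 0},
  {"dp": [19.5, 274, 75], "yaw": 0},
  {"dp": [19.5, 274, 90], "yaw": 0},
  {"dp": [19.5, 274, 98], "yaw": 0},
  {"dp": [19.5, 274, 98], "yaw": 0},
])

```text
clock: 33.83
eef_pos: [522.6, 244.4, 59.1]
tcp_rot: [-3.141, -0.001, 3.019]
contact_force: [0.1, -0.6, -0.6]
opening: 0.717
grasp_force: 27.6
```

```bash
python3 st.py; python3 - <<'E'
from go import *
to(523,245.5,24)
a=grab("side");A=cv2.resize(a[140:230,140:240],None,fx=5,fy=5,interpolation=cv2.INTER_CUBIC);cv2.imwrite("pics/c9.png",A)
E
```

```text
[522.57 244.43  59.09] [-3.1409e+00 -9.0000e-04  3.0186e+00] [ 0.1 -0.6 -0.6] [-0.057  0.025  0.007] [ 0.435  0.508  1.867 -0.     0.768 -1.013] 33.83
dp [[-0.3, 1.1, 35.1]] y-axis 82.95 clk 33.83
```

View pics/c9.png

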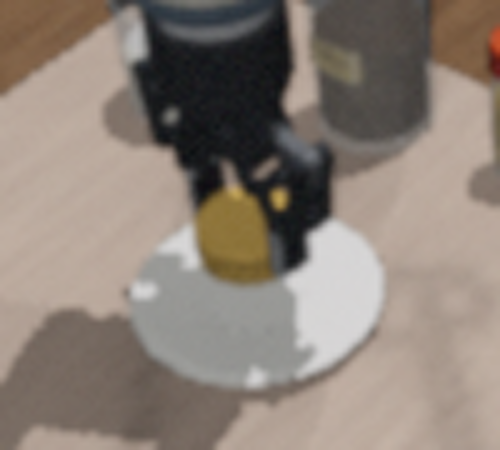

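The cap (crop 235,245) hangs over the saucer's middle (257,300), with the fingertips now above its lower edge. Lowering.

>>> carry_out([
  {"dp": [0, 1, 8], "yaw": 0},
  {"dp": [0, 1, 18], "yaw": 0},
  {"dp": [0, 1, 27], "yaw": 0},
  {"dp": [0, 1, 33], "yaw": 0},
  {"dp": [0, 1, 36], "yaw": 0},
  {"dp": [0, 1, 36], "yaw": 0},
])

```text
clock: 34.62
eef_pos: [522.8, 246.4, 23.4]
tcp_rot: [-3.141, -0.0, 3.02]
contact_force: [0.7, 0.5, -0.3]
opening: 0.717
grasp_force: 27.6
```

>>> carry_out([
  {"dp": [0, 0, 0.7], "yaw": 0},
  {"dp": [0, 0, 1.4], "yaw": 0},
  {"dp": [0, 0, 2], "yaw": 0},
  {"dp": [0, 0, 2], "yaw": 0},
])

```text
clock: 35.12
eef_pos: [522.9, 246.4, 21.6]
tcp_rot: [3.142, 0.0, 3.02]
contact_force: [0.2, -0.0, -0.3]
opening: 0.714
grasp_force: 27.6
```

>>> carry_out([
  {"dp": [0, 0, 0.7], "yaw": 0},
  {"dp": [0, 0, 1.4], "yaw": 0},
  {"dp": [0, 0, 1.4], "yaw": 0},
])

```text
clock: 35.5
eef_pos: [522.8, 246.4, 20.1]
tcp_rot: [-3.142, -0.0, 3.02]
contact_force: [-0.7, -0.1, -0.5]
opening: 0.715
grasp_force: 27.6
```

>>> carry_out([
  {"dp": [0, 0, 0.5], "yaw": 0},
  {"dp": [0, 0, 1], "yaw": 0},
  {"dp": [0, 0, 1], "yaw": 0},
])

```text
clock: 35.88
eef_pos: [522.9, 246.4, 19.1]
tcp_rot: [-3.142, -0.0, 3.02]
contact_force: [0.8, -0.4, -0.8]
opening: 0.719
grasp_force: 27.6
```

>>> carry_out([
  {"dp": [0, 0, 0.5], "yaw": 0},
  {"dp": [0, 0, 1], "yaw": 0},
  {"dp": [0, 0, 1], "yaw": 0},
])

```text
clock: 36.25
eef_pos: [522.9, 246.4, 18.2]
tcp_rot: [-3.142, 0.0, 3.02]
contact_force: [-0.1, -0.7, 1.3]
opening: 0.714
grasp_force: 27.6
```

>>> carry_out([
  {"dp": [0, 0, 0.4], "yaw": 0},
  {"dp": [0, 0, 0.4], "yaw": 0},
])

```text
clock: 36.5
eef_pos: [522.9, 246.4, 17.9]
tcp_rot: [3.142, -0.0, 3.02]
contact_force: [-0.3, -0.2, 1.3]
opening: 0.717
grasp_force: 27.8
```

```bash
python3 st.py
```

```text
[522.87 246.44  17.87] [ 3.1416 -0.      3.0197] [-0.3 -0.2  1.3] [-0.047  0.061 -0.007] [ 0.438  0.574  1.878  0.     0.69  -1.011] 36.5
```

The cap touches the saucer (17.9 mm TCP, 1.3–2 N). Releasing and rising.

>>> carry_out([
  {"dp": [0, 0, 0], "yaw": 0},
  {"dp": [0, 0, 0], "yaw": 0},
  {"dp": [0, 0, 0], "yaw": 0},
  {"dp": [0, 0, 0], "yaw": 0},
  {"dp": [0, 0, -6], "yaw": 0},
  {"dp": [0, 0, -15], "yaw": 0},
  {"dp": [0, 0, -35], "yaw": 0},
  {"dp": [0, 0, -65], "yaw": 0},
  {"dp": [0, 0, -100], "yaw": 0},
  {"dp": [0, 0, -140], "yaw": 0},
  {"dp": [0, 0, -180], "yaw": 0},
  {"dp": [0, 0, -180], "yaw": 0},
], fingers=0.9)

```text
clock: 38.0
eef_pos: [524.8, 247.3, 202.0]
tcp_rot: [3.138, 0.006, 3.02]
contact_force: [-0.2, 0.4, -0.2]
opening: 0.948
grasp_force: 0.0
```

```bash
python3 - <<'E'
from go import *
import runpy;runpy.run_path("st.py")
a=grab("side");A=cv2.resize(a[130:270,130:310],None,fx=4.4,fy=4.2,interpolation=cv2.INTER_CUBIC);cv2.imwrite("pics/c10.png",A)
E
python3 jy.py
```

```text
[524.78 247.3  201.95] [3.1379 0.0058 3.0197] [-0.2  0.4 -0.2] [ 0.019 -0.031  0.059] [ 0.438  0.319  1.773  0.     1.043 -1.011] 38.0
[(-4, np.float64(107.1)), (-1, np.float64(112.1)), (2, np.float64(116.5)), (5, np.float64(121.4)), (8, np.float64(123.1)), (11, np.float64(122.5)), (14, np.float64(120.3)), (17, np.float64(114.1)), (20, np.float64(107.6)), (23, np.float64(103.5))]
```

View pics/c10.png

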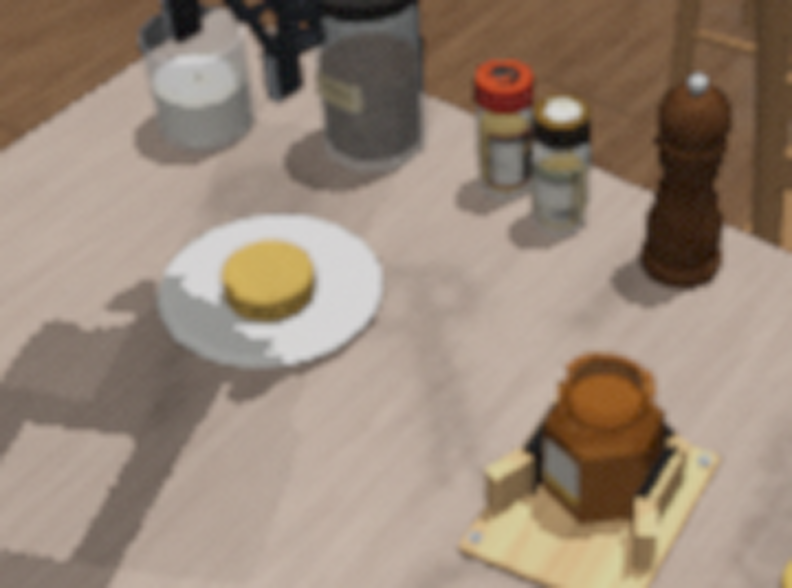

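The cap lies flat and right way up in the saucer's middle (268,280). The open jar stands home in the holder (603,450), square at yaw 8°, and the arm is clear.

```bash
python3 -c "
from rig import r
print(r.sign_off())"
```

```text
the job is handed in; nothing more can be done
None
```

The job is handed in at about 38 s: the cap turned free about 95° round, just short of its stop, and lies flat and right way up in the saucer, the open jar is home in the holder, and on the way the cap was set loosely back on the jar once to regrip it higher.

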